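# Take the larger hand bell off its locked hook and stand it in the base block

## Task

Get the larger hand bell ready for the music hour: press open the sprung keeper of the hook it hangs on, then lift the bell off the hook and stand it upright, without dropping it, fully home in the larger round recess of the wooden base block. Leave the smaller bell hanging on its hook with that keeper shut, and do not knock or shift the tumbler, the pen pot or the flask.

Things in the scene. Friction and masses are not known exactly. Their poses are not given: they have to be found in the camera images.
- rack: Fixed bell rack. Origin on the table below and midway between its two hooks; x to the back (hooks at x = 0), y along the rack, z up. Posts 22 mm square, 400 mm high, at x = 60, y = +-180 mm, on feet 35 x 22 mm from x = -30 to 150 mm. A 20 mm bar joins them at x = 60, z = 385 mm; two 8 mm goose-necks come forward from it to x = 0 and go down as the hooks' shanks.
- hook_a (a point): Hook a, at the rack's +y side, 8 mm round steel: the point on top of its peg (z = 294 mm) on which a bell's loop rests. The peg runs along the rack's y, from the shank 27 mm to -y of this point to the tip 29 mm to +y, which rises 18 mm above this point. The shank goes straight up to z = 385 mm. All of the hook lies in the rack's plane x = 0.
- hook_b (a point): Hook b, at the rack's -y side, 190 mm from hook a: the same point on it; the hook is alike and also has its tip to +y.
- keeper_a (a joint): Keeper of hook a: a 6 mm rod hinged on the shank about the vertical, 13 mm above point hook_a. At 0 rad it is shut: it lies along +y up to the tip and lets a loop rise only 4 mm. At 1.5 it is open and points to the rack's +x. Its over-centre spring snaps it shut from below 0.6 rad, and fully open, to stay, from beyond 0.6. Pushing the tab takes about 2 N, then less.
- keeper_b (a joint): Keeper of hook b: the same as the keeper of hook a. On each hook the spring strut (7 mm thick) sits beside the shank at 20 mm above the rod's level or less, reaching 30 mm to the rack's -y and 20 mm to its -x (the front) of the shank, away from the tab.
- pad_a (a point): Upper part of keeper a's thumb tab, an upright plate 4 mm thick, 20 wide, 36 high on the rod, 38 mm from the hinge, moving with the keeper. The point is 12 mm below the tab's top and, when shut, 19 mm above the hook's tip and 37 mm above point hook_a. Press it to the rack's +x, more than 22 mm, to open the keeper.
- pad_b (a point): The same point on the thumb tab of keeper b: 38 mm along the rack's +y from that hook's shank when shut.
- big_bell: Larger hand bell, 0.2 to 0.35 kg, hanging mouth down on hook a or b (it varies). Origin at the centre of its foot, z up its axis. Brass dome 66 mm in diameter, 60 high, 36 across the shoulder; round wooden handle 23 mm in diameter, straight from z = 72 to 153 mm, ending at 165; above it a rigid loop of 6 mm wire in its xz plane, 218 mm overall.
- big_bell_loop (a point): Inner top of the larger bell's loop, 212 mm above its foot; it rests on the peg. The loop is 25 mm wide and 44 mm high inside, its plane across the peg. To unhook, with the keeper open: raise the bell 18 to 32 mm, then move it along the rack's +y more than 40 mm, past the tip.
- small_bell: The smaller hand bell, on the other hook: dome 48 mm in diameter, 44 mm high, handle 19 mm in diameter, loop as on the larger; overall 187 mm. Origin at the centre of its foot, z up its axis. To be left hanging.
- small_bell_loop (a point): Inner top of the smaller bell's loop, 181 mm above its foot.
- block: Fixed wooden base block on the table, 100 x 190 x 24 mm (its x, y, z), origin at the centre of its underside. Two round recesses 12 mm deep in its top: the larger, 75 mm in diameter, at x = 0, y = +43 mm; the smaller, 57 mm, at x = 0, y = -50 mm. A bell fully home has its foot 12 mm above the table.
- block_hole0 (a point): Centre of the mouth of the larger recess, at the level of the block's top face, 24 mm above the table.
- tumbler: Empty glass tumbler, 66 mm in diameter, 90 mm high, standing beside the block. Origin at the centre of its underside. Bystander.
- pen_pot: Square dark wooden pen pot, 66 x 66 x 95 mm, with pens up to 150 mm high, standing in front of the rack. Origin at the centre of its underside. Bystander.
- flask: Steel flask, 62 mm in diameter, 190 mm high, standing behind the block. Origin at the centre of its underside. Bystander.
Mind the look-alikes: they are no part of the job. Of the things shaped like the block, the wooden one is meant.

How it is judged:
On the way, in this order (a step that is already met when the one before it is completed fails the run):
1. the keeper of the larger bell's hook has been pressed open while the bell still hangs on it (((value of joint keeper_a above 1.1 rad and distance between big_bell_loop and hook_a below 0.02 m) or (value of joint keeper_b above 1.1 rad and distance between big_bell_loop and hook_b below 0.02 m))), for 0.2 s.
2. the larger bell is off the hook, clear of the rack (distance between big_bell_loop and hook_a above 0.06 m and distance between big_bell_loop and hook_b above 0.06 m and contact force between big_bell and rack below 0.1 N), for 0.1 s.
At the end, for the whole second after the job is handed in: The larger bell stands upright (0.08 rad), still and released in the larger recess: foot centre within 7 mm of its centre and under 15 mm above the table (3 mm off the recess floor); the smaller bell hangs on its hook (loop within 30 mm of it), keeper shut (under 0.2 rad) (horizontal distance between big_bell and block_hole0 below 0.007 m and height (world z) of big_bell below 0.015 m and angle between big_bell's own z axis and vertical below 0.08 rad and linear speed of big_bell below 0.02 m/s and contact force between the fingers and big_bell below 0.1 N and ((distance between small_bell_loop and hook_a below 0.03 m and value of joint keeper_a below 0.2 rad) or (distance between small_bell_loop and hook_b below 0.03 m and value of joint keeper_b below 0.2 rad))); the robot touches nothing.
It fails at once if the smaller bell's keeper is opened (beyond 0.4 rad) ((value of joint keeper_a above 0.4 rad and distance between small_bell_loop and hook_a below 0.06 m) or (value of joint keeper_b above 0.4 rad and distance between small_bell_loop and hook_b below 0.06 m)).
It fails at once if the larger bell is dropped or thrown (faster than 0.5 m/s while no finger touches it) (linear speed of big_bell above 0.5 m/s and contact force between the fingers and big_bell below 0.05 N).
It fails at once if the tumbler is shifted by more than 20 mm or tipped (distance of tumbler from where it was at the start of the episode above 0.02 m or angle between tumbler's own z axis and vertical above 0.3 rad).
It fails at once if the pen pot is shifted by more than 20 mm or tipped (distance of pen_pot from where it was at the start of the episode above 0.02 m or angle between pen_pot's own z axis and vertical above 0.3 rad).
It fails at once if the flask is shifted by more than 20 mm or tipped (distance of flask from where it was at the start of the episode above 0.02 m or angle between flask's own z axis and vertical above 0.3 rad).
It also fails if it takes over 69 s, if anything falls off the work surface, if the arm or the gripper's body presses on something with over 40 N, if the wrist force passes 120 N, or if a joint passes its speed limit or range.

## Robot

A 7-joint arm with a two-finger parallel gripper is mounted at the origin on the work surface. World frame = base frame: x ahead of the robot, y to its left, z up, the work surface at z = 0. Lengths are in m, angles in rad, forces in N, time in s.
With the tool pointing down it reaches from about 0.425 to 0.875 m from the base axis. Payload 4.7 kg.
Tool frame: the origin (TCP) lies where the fingers leave the gripper's body, on its centre line; the fingertips stand 70 mm ahead of it and the grasp point (between the pads) lies 51 mm ahead of it; z points along the fingers, y is the line along which they close (so a half turn about z gives the same grasp; the last joint's range is limited). The gripper opens to 87 mm and grips with 3 to 60 N. Pads are 19 mm wide; open, the fingers measure 117 mm over their backs; the gripper's body (75 mm by 190 mm) begins 51 mm behind the grasp point.
Start: joints at [1.279, 0.321, -0.07, 1.45, 0.023, 1.371, -0.057], TCP at [0.196, -0.62, 0.292] pointing down, gripper open.
Joint ranges: [-2.86, 2.86], [-0.3, 2.09], [-1.38, 1.24], [0.06, 2.45], [-1.56, 4.7], [0.09, 2.05], [-2.69, 2.69]. Speed limits (rad/s): [2.57, 2.57, 3.14, 3.14, 3.14, 3.14, 3.14].

## Interface

Orientations are given as a rotation vector (axis times angle).
In Python, from bench import get_state, get_image, get_calibration, close_job gives the robot as it stands.
- The arm moves only by the tool send_rows, never from a script. Its argument "rows" is a list of rows, each an object of numbers: "hand": the finger opening in mm, from 0 to 87; "x", "y", "z": the shift along the world's x, y, z in mm; "roll": the turn about the world's z in degrees. A call has 1 to 10 rows; each row shifts and turns the commanded pose from where the row before left it; what a row does not reach is not made up. A row lasts 1/10 s, in which the tool goes at most 50 mm and 8.59 degrees, less where a joint would pass 70% of its speed; a pose out of reach is approached as far as the arm can. A call is refused whole if a number of a shift passes 50 or a number of a turn 8.59, either way. A call with a gripper value outside its range is refused whole. The fingers move at their own pace and stop on an object; "force" is the grip in N (left out, the last holds). Time passes only in rows, so rows that do not move let the fingers close. It gives the time, the measured TCP pose, the force, the opening and the grip force at its end, in the units of the state.
- get_state(): the state, without advancing time (a new reading comes with each control period).
- get_image(name): name is "side" or "top" or "wrist"; returns the picture (420x560x3 uint8, blue, green, red); there is no depth.
- get_calibration(name): a dict with "mtx" (3x3 intrinsics, pixels), "world_from_camera" (4x4, takes a point from camera to world coordinates). Camera axes: x right, y down, z forward; pixel columns grow to the right and rows downward; lengths in m; the calibration is good to about 2 mm. A picture is of the moment at which its call begins: read the wrist's pose just before it. get_calibration takes no time and is no camera call; for the wrist camera it gives the pose at the moment of the call.
- close_job(): hands the job in; it is judged then, once.
The state is a dict: "time": time; "joint_positions": joint angles; "qd": joint speeds; "joint_torque": joint torques, N m; "position": TCP position; "tool_rot": TCP orientation; "ft_force": force on the tool from outside, world axes, zero at the start; "torque": the same for the moment, N m; "grip_width": opening from 0.0 (shut) to 1.0 (fully open); "grip_force": force on a finger pad.
Only numpy, scipy, OpenCV 4.12 (cv2) and the standard library are available. Lean on these libraries where they do the work, as an engineer would, in place of code of your own. Each camera call takes 0.05 s, during which the arm holds its last target. There are 200 camera calls.

## Working session

There is one attempt and no reset: what is moved stays moved. The work goes in short steps, Python scripts to look and compute and a tool call to move; the robot and the scene stay as the last step left them, time stands still between calls to the robot, and variables do not carry over. Pictures are saved under pics/ and viewed, at most 10 in all, crops included, and the job is handed in when it is done.

Besides the shell and the picture viewer there is one more tool, called in YAML: its name, and indented under it one key for each argument. send_rows: Moves the arm, as the interface text tells. Its arguments: {"type":"object","properties":{"rows":{"type":"array","items":{"type":"object","properties":{"hand":{"type":"number"},"x":{"type":"number"},"y":{"type":"number"},"z":{"type":"number"},"roll":{"type":"number"}}}},"force":{"type":"number"}},"required":["rows"]}

```bash
mkdir -p pics; python3 - <<'E'
from bench import *
import cv2,numpy as np
np.set_printoptions(precision=4,suppress=True)
for n in("side","top"):
    im=get_image(n); cv2.imwrite(f"pics/{n}0.png",im); c=get_calibration(n); print(n,c["mtx"],c["world_from_camera"])
s=get_state(); print(s["time"],s["position"],s["tool_rot"],s["ft_force"])
E
```

```text
side [[437.5324   0.     275.339 ]
 [  0.     437.5324 207.361 ]
 [  0.       0.       1.    ]] [[-0.8482 -0.2906  0.4429  0.0177]
 [-0.5294  0.4935 -0.69    0.8178]
 [-0.0181 -0.8198 -0.5724  0.9101]
 [ 0.      0.      0.      1.    ]]
top [[395.5593   0.     283.4173]
 [  0.     395.5593 209.9012]
 [  0.       0.       1.    ]] [[ 0.0264 -0.9887  0.1477  0.3974]
 [-0.9996 -0.0255  0.0077 -0.0408]
 [-0.0039 -0.1478 -0.989   1.3241]
 [ 0.      0.      0.      1.    ]]
0.1 [ 0.1955 -0.6195  0.2913] [-3.1033 -0.4783  0.0006] [ 0.9427 -0.2091 -0.3374]
```

View pics/side0.png

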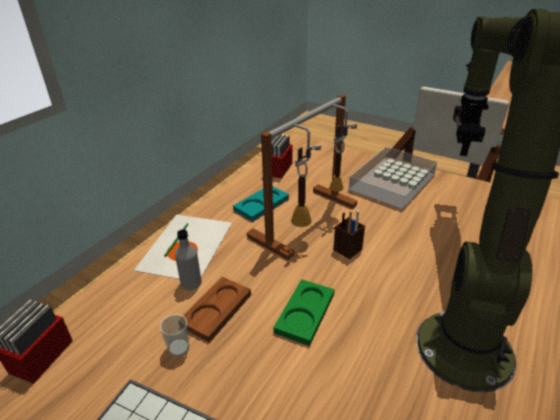

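View pics/top0.png

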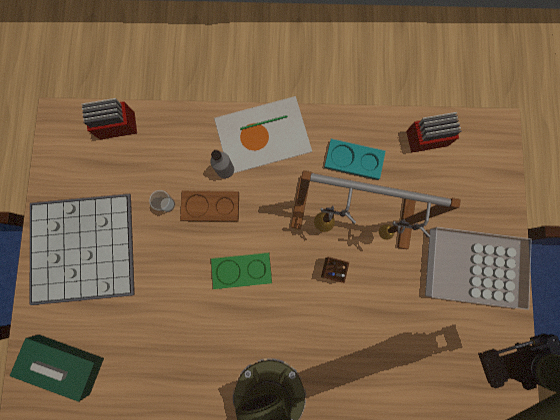

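```bash
python3 - <<'E'
import cv2
t=cv2.imread("pics/top0.png"); s=cv2.imread("pics/side0.png")
cv2.imwrite("pics/t1.png",cv2.resize(t[160:285,285:465],None,fx=4.4,fy=4.4,interpolation=cv2.INTER_CUBIC))
a=cv2.resize(s[90:240,240:370],None,fx=4,fy=4,interpolation=cv2.INTER_CUBIC)
b=cv2.resize(t[140:240,140:215],None,fx=3,fy=3,interpolation=cv2.INTER_CUBIC)
c=cv2.resize(t[140:240,170:245],None,fx=3.6,fy=3.6,interpolation=cv2.INTER_CUBIC)
import numpy as np
o=np.zeros((600,800,3),np.uint8); o[:,:520]=a; o[:360,520:790]=c
cv2.imwrite("pics/s1.png",o)
E
```

```text
(no output)
```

View pics/t1.png

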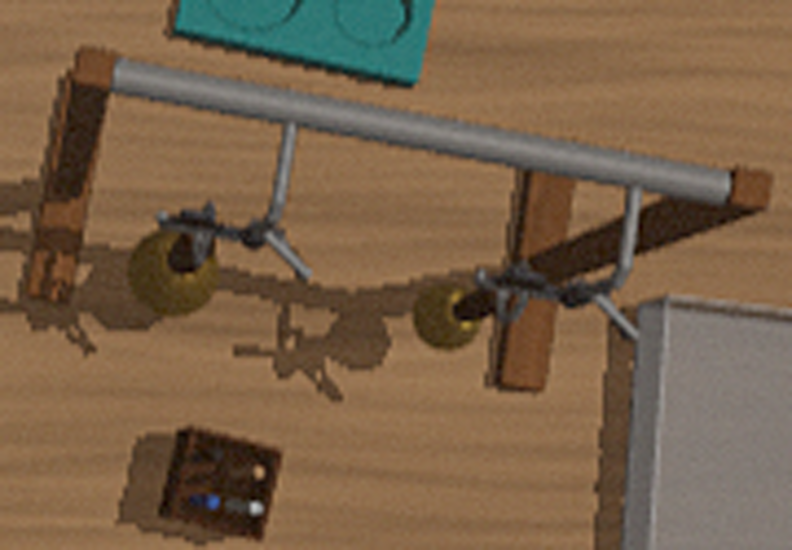

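View pics/s1.png

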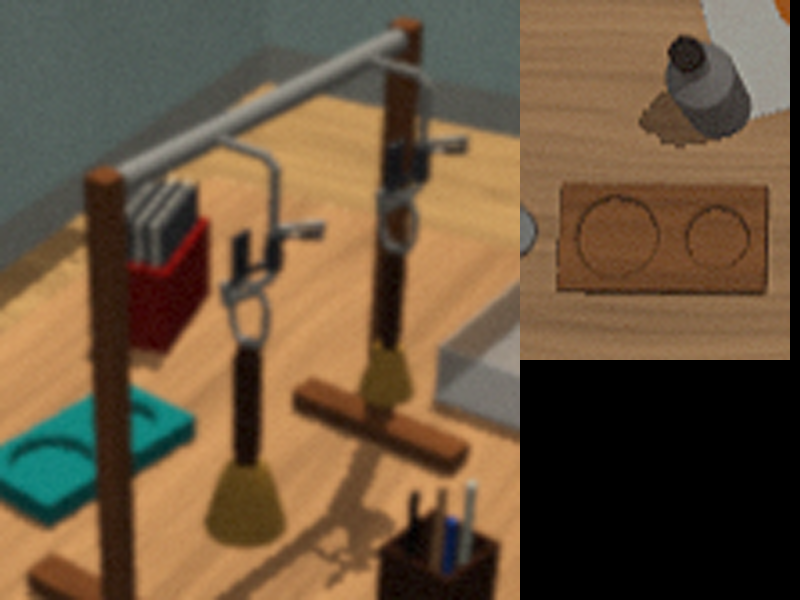

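```bash
cat > h.py <<'E'
import cv2,numpy as np
from bench import *
np.set_printoptions(precision=4,suppress=True)
C={n:get_calibration(n) for n in("side","top")}
def ray(n,p,c=None):
    c=c or C[n]; T=np.array(c["world_from_camera"]); d=T[:3,:3]@np.linalg.inv(c["mtx"])@[p[0],p[1],1]
    return T[:3,3],d/np.linalg.norm(d)
def plane(n,p,z): o,d=ray(n,p); return o+d*(z-o[2])/d[2]
def tri(p,q):
    o,d=ray("top",p); e,f=ray("side",q); s=np.linalg.lstsq(np.c_[d,-f],e-o,rcond=None)[0]
    a,b=o+s[0]*d,e+s[1]*f; return (a+b)/2,np.linalg.norm(a-b)
def proj(n,P,c=None):
    c=c or C[n]; q=np.linalg.inv(c["world_from_camera"])@np.r_[P,1]; q=np.array(c["mtx"])@q[:3]; return q[:2]/q[2]
E
python3 - <<'E'
from h import *
t=cv2.imread("pics/top0.png"); s=cv2.imread("pics/side0.png"); w=get_image("wrist")
o=np.zeros((600,800,3),np.uint8)
r=lambda i,k:cv2.resize(i,None,fx=k,fy=k,interpolation=cv2.INTER_CUBIC)
b=r(t[320:420,460:560],3);o[:300,:300]=np.clip(b*2.0,0,255)
b=r(s[10:170,430:560],2.5);o[:400,310:635]=np.clip(b*2.0,0,255)
b=r(w,.5); o[390:600,0:280]=b
cv2.imwrite("pics/g.png",o)
A,B=plane("top",(306.8,175.9),.4),plane("top",(455.7,203),.4)
print(A,B,np.linalg.norm(A-B),tri((306.8,175.9),(266.2,135)),tri((455.7,203),(341.5,96.5)))
y=(A-B)/np.linalg.norm(A-B); x=np.array([y[1],-y[0],0]); M=(A+B)/2-.06*x; M[2]=0
print("rack",M,x,y,"hooka",M+.095*y,"bell tri",plane("top",(324.1,221.8),.085))
print("hole",plane("top",(197.2,205.8),.024))
print(get_calibration("wrist")["world_from_camera"])
E
```

```text
[ 0.6191 -0.0873  0.4   ] [ 0.5624 -0.4403  0.4   ] 0.357517985784829 (array([ 0.6221, -0.0874,  0.3907]), np.float64(0.0017445259527141628)) (array([ 0.5642, -0.4434,  0.3925]), np.float64(0.0010296892700821278))
rack [ 0.5315 -0.2543  0.    ] [ 0.9874 -0.1585  0.    ] [0.1585 0.9874 0.    ] hooka [ 0.5466 -0.1605  0.    ] bell tri [ 0.5479 -0.1603  0.085 ]
hole [0.598  0.2568 0.024 ]
[[ 0.3011 -0.9098 -0.2856  0.2745]
 [-0.9536 -0.2877 -0.0889 -0.5941]
 [-0.0013  0.2992 -0.9542  0.3849]
 [ 0.      0.      0.      1.    ]]
```

View pics/g.png

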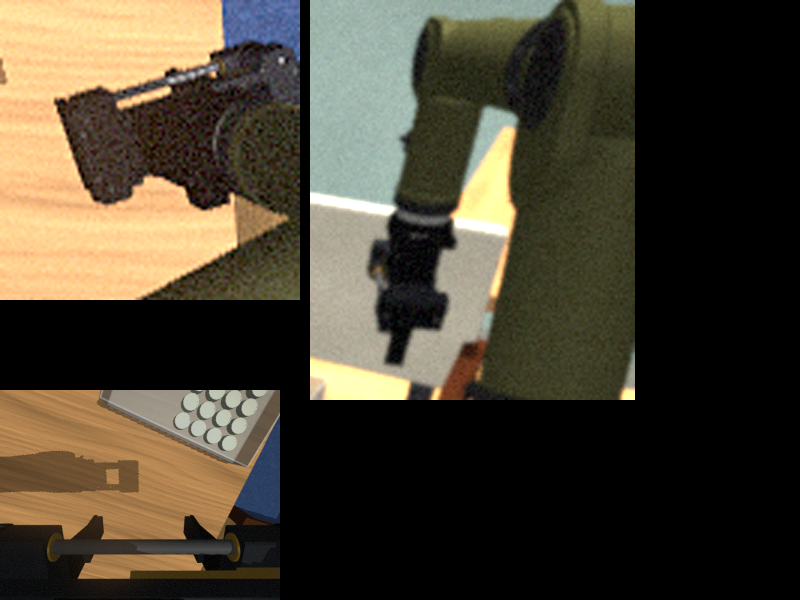

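Top view: the three block-shaped things are green (241,271), teal (354,158) and brown wood (210,206). The brown one fits, with its larger recess at (197,206). The larger bell is on hook a, dome at (324,222). The smaller bell is at (387,232). The gripper body is wide and the tool points down under the rack's bar, so I'll check how the arm behaves at the edge of its reach.

send_rows:
  rows:
    - {"z": 50, "hand": 0}
    - {"z": 50}
    - {"z": 50}
    - {"z": 50}
    - {"z": 50}
    - {"z": 50}
    - {"z": 50}
    - {"z": 50}

```text
schema error: expected keys hand, x, y, z, roll
```

send_rows:
  rows:
    - {"hand": 0, "x": 0, "y": 0, "z": 50, "roll": 0}
    - {"hand": 0, "x": 0, "y": 0, "z": 50, "roll": 0}
    - {"hand": 0, "x": 0, "y": 0, "z": 50, "roll": 0}
    - {"hand": 0, "x": 0, "y": 0, "z": 50, "roll": 0}
    - {"hand": 0, "x": 0, "y": 0, "z": 50, "roll": 0}
    - {"hand": 0, "x": 0, "y": 0, "z": 50, "roll": 0}
    - {"hand": 0, "x": 0, "y": 0, "z": 50, "roll": 0}
    - {"hand": 0, "x": 0, "y": 0, "z": 50, "roll": 0}

```text
time: 0.95
position: [0.1891, -0.6037, 0.6479]
tool_rot: [3.052, 0.465, 0.01]
ft_force: [-1.1, 1.9, -1.2]
grip_width: 0.352
grip_force: 0.0
```

send_rows:
  rows:
    - {"hand": 0, "x": 0, "y": 0, "z": 50, "roll": 0}
    - {"hand": 0, "x": 0, "y": 0, "z": 50, "roll": 0}
    - {"hand": 0, "x": 0, "y": 0, "z": 50, "roll": 0}

```text
time: 1.25
position: [0.1793, -0.5689, 0.7132]
tool_rot: [2.94, 0.452, 0.04]
ft_force: [-0.7, -0.3, -0.1]
grip_width: 0.08
grip_force: 0.0
```

```bash
python3 -c "
from h import *
from scipy.spatial.transform import Rotation as R
s=get_state();print(s['joint_positions'],s['position'],R.from_rotvec(s['tool_rot']).as_matrix())"
```

```text
[ 1.0818  0.2996  0.248   0.6274 -0.092   2.0526 -0.0022] [ 0.1793 -0.5689  0.7132] [[ 0.9538  0.2961  0.0514]
 [ 0.3005 -0.9403 -0.1597]
 [ 0.001   0.1678 -0.9858]]
```

send_rows:
  rows:
    - {"hand": 0, "x": 0, "y": 0, "z": -50, "roll": 0}
    - {"hand": 0, "x": 0, "y": 0, "z": -50, "roll": 0}
    - {"hand": 0, "x": 0, "y": 0, "z": -50, "roll": 0}

```text
time: 1.55
position: [0.1793, -0.5691, 0.5634]
tool_rot: [2.939, 0.452, 0.041]
ft_force: [0.9, -0.7, -0.3]
grip_width: 0.004
grip_force: 0.0
```

```bash
cat > st.py <<'E'
from h import *
from scipy.spatial.transform import Rotation as R
s=get_state();M=R.from_rotvec(s['tool_rot']).as_matrix()
print(s['time'],np.array(s['joint_positions']),'p',np.array(s['position']),'z',M[:,2],'y',M[:,1],'f',np.array(s['ft_force']),'grasp',np.array(s['position'])+.051*M[:,2],s['grip_width'],s['grip_force'])
E
python3 st.py
```

```text
1.55 [ 1.0212  0.1096  0.2258  1.1807 -0.0223  1.6842 -0.0263] p [ 0.1793 -0.5691  0.5634] z [ 0.0521 -0.1608 -0.9856] y [ 0.2961 -0.9401  0.169 ] f [ 0.8696 -0.7419 -0.2719] grasp [ 0.182  -0.5773  0.5132] 0.004094732543126071 0.0
```

```bash
cat > kin.py <<'E'
import numpy as np, itertools
from scipy.spatial.transform import Rotation as R
from scipy.optimize import least_squares
D=[([1.279,.321,-.07,1.45,.023,1.371,-.057],[.1955,-.6195,.2913],[-3.1033,-.4783,.0006]),
([1.0818,.2996,.248,.6274,-.092,2.0526,-.0022],[.1793,-.5689,.7132],R.from_matrix([[.9538,.2961,.0514],[.3005,-.9403,-.1597],[.001,.1678,-.9858]]).as_rotvec()),
([1.0212,.1096,.2258,1.1807,-.0223,1.6842,-.0263],[.1793,-.5691,.5634],[2.939,.452,.041])]
def fk(q,L,s,off):
    q=np.array(q)*s; z0,L1,L2,d,e1,e2=L
    p=np.array([0,0,z0]); M=R.from_euler('z',q[0]+off); M=M*R.from_euler('y',q[1])*R.from_euler('z',q[2])
    p=p+M.apply([e1,0,L1]); M=M*R.from_euler('y',q[3])*R.from_euler('z',q[4])
    p=p+M.apply([e2,0,L2]); M=M*R.from_euler('y',q[5])*R.from_euler('z',q[6])
    return p+M.apply([0,0,d]),M
E
python3 - <<'E'
from kin import *
best=[]
for s1,s3,s5,s7 in itertools.product([1,-1],repeat=4):
  s=np.array([s1,1,s3,1,s5,1,s7])
  for off in(0,np.pi/2,np.pi,-np.pi/2):
    for o7 in (0,):
      Ms=[fk(q,[0]*6,s,off)[1] for q,_,_ in D]
      # allow a constant tool yaw: compare tool z only
      e=sum(np.linalg.norm(M.apply([0,0,1])-R.from_rotvec(r).apply([0,0,1])) for M,(q,p,r) in zip(Ms,D))
      yaw=[np.round((M.inv()*R.from_rotvec(r)).as_rotvec(),3) for M,(q,p,r) in zip(Ms,D)]
      best.append((e,tuple(s),off,yaw))
best.sort(key=lambda b:b[0])
for b in best[:4]:print(b)
for b in best[:3]:
  f=lambda L:np.concatenate([fk(q,L,np.array(b[1]),b[2])[0]-p for q,p,r in D])
  r=least_squares(f,[.3,.4,.4,.2,0,0]);print(r.x,np.abs(r.fun).max())
E
```

```text
(np.float64(0.002534574201966063), (np.int64(-1), np.int64(1), np.int64(-1), np.int64(1), np.int64(-1), np.int64(1), np.int64(-1)), 0, [array([1.000e-03, 2.000e-03, 1.571e+00]), array([0.   , 0.   , 1.571]), array([-0.   ,  0.   ,  1.571])])
(np.float64(0.0025345742019660857), (np.int64(-1), np.int64(1), np.int64(-1), np.int64(1), np.int64(-1), np.int64(1), np.int64(1)), 0, [array([1.000e-03, 2.000e-03, 1.685e+00]), array([0.   , 0.   , 1.575]), array([-0.   ,  0.   ,  1.624])])
(np.float64(0.1403575886367781), (np.int64(-1), np.int64(1), np.int64(1), np.int64(1), np.int64(1), np.int64(1), np.int64(1)), 0, [array([2.000e-03, 1.000e-03, 1.543e+00]), array([ 0.049, -0.049,  1.933]), array([ 0.067, -0.067,  2.052])])
(np.float64(0.14035758863677814), (np.int64(-1), np.int64(1), np.int64(1), np.int64(1), np.int64(1), np.int64(1), np.int64(-1)), 0, [array([2.000e-03, 1.000e-03, 1.429e+00]), array([ 0.049, -0.049,  1.928]), array([ 0.064, -0.068,  1.999])])
[-0.02702962  0.2301892   0.49338776 -0.36631255  0.12495509  0.13052388] 0.030252056067900573
[-0.02702962  0.2301892   0.49338776 -0.36631254  0.12495509  0.13052387] 0.03025205600826794
[ 2.8952332   2.89791567  0.71952888  6.87392757 -1.28694562 -1.28052005] 0.1477600378842725
```

send_rows:
  rows:
    - {"hand": 0, "x": 0, "y": 0, "z": 50, "roll": 0}
    - {"hand": 0, "x": 0, "y": 0, "z": 50, "roll": 0}
    - {"hand": 0, "x": 0, "y": 0, "z": 50, "roll": 0}
    - {"hand": 0, "x": 0, "y": 0, "z": 50, "roll": 0}
    - {"hand": 0, "x": 0, "y": 0, "z": 50, "roll": 0}
    - {"hand": 0, "x": 0, "y": 0, "z": 50, "roll": 0}
    - {"hand": 0, "x": 0, "y": 0, "z": 50, "roll": 0}

```text
time: 2.25
position: [0.167, -0.5311, 0.7927]
tool_rot: [2.788, 0.428, 0.073]
ft_force: [-0.7, -0.9, -0.2]
grip_width: 0.004
grip_force: 0.0
```

```bash
python3 st.py
```

```text
2.25 [ 1.0314  0.2294  0.3136  0.5433 -0.1028  2.0529 -0.003 ] p [ 0.167  -0.5311  0.7927] z [ 0.0973 -0.3034 -0.9479] y [ 0.284  -0.9043  0.3186] f [-0.6871 -0.9372 -0.2248] grasp [ 0.172  -0.5466  0.7444] 0.00422781716098043 0.0
```

send_rows:
  rows:
    - {"hand": 0, "x": 35, "y": 48, "z": -15, "roll": -4}
    - {"hand": 0, "x": 35, "y": 48, "z": -15, "roll": -4}
    - {"hand": 0, "x": 35, "y": 48, "z": -15, "roll": -4}
    - {"hand": 0, "x": 35, "y": 48, "z": -15, "roll": -4}
    - {"hand": 0, "x": 35, "y": 48, "z": -15, "roll": -4}
    - {"hand": 0, "x": 35, "y": 48, "z": -15, "roll": -4}
    - {"hand": 0, "x": 35, "y": 48, "z": -15, "roll": -4}
    - {"hand": 0, "x": 35, "y": 48, "z": -15, "roll": -4}
    - {"hand": 0, "x": 35, "y": 48, "z": -15, "roll": -4}
    - {"hand": 0, "x": 35, "y": 48, "z": -15, "roll": -4}

```text
time: 3.25
position: [0.4313, -0.1717, 0.6586]
tool_rot: [2.782, -0.478, -0.051]
ft_force: [0.5, -2.0, -0.0]
grip_width: 0.004
grip_force: 0.0
```

```bash
python3 st.py
```

```text
3.25 [ 0.2548  0.0108 -0.138   1.1061  0.3597  2.052  -1.6307] p [ 0.4313 -0.1717  0.6586] z [-0.0879 -0.3024 -0.9491] y [-0.3194 -0.8939  0.3144] f [ 0.4719 -1.9982 -0.0152] grasp [ 0.4268 -0.1871  0.6102] 0.0036442761653709276 0.0
```

send_rows:
  rows:
    - {"hand": 0, "x": 0, "y": 0, "z": -25, "roll": -8}
    - {"hand": 0, "x": 0, "y": 0, "z": -25, "roll": -8}
    - {"hand": 0, "x": 0, "y": 0, "z": -25, "roll": -8}
    - {"hand": 0, "x": 0, "y": 0, "z": -25, "roll": -8}
    - {"hand": 0, "x": 0, "y": 0, "z": 0, "roll": -8}
    - {"hand": 0, "x": 0, "y": 0, "z": 0, "roll": -8}
    - {"hand": 0, "x": 0, "y": 0, "z": 0, "roll": -8}
    - {"hand": 0, "x": 0, "y": 0, "z": 0, "roll": -8}

```text
time: 4.05
position: [0.4313, -0.1784, 0.5523]
tool_rot: [2.354, -1.622, -0.241]
ft_force: [-0.2, -0.1, -0.3]
grip_width: 0.006
grip_force: 0.0
```

```bash
python3 st.py
```

```text
4.05 [-0.2739  0.0725  0.5347  1.2731  0.1838  2.0504 -2.4479] p [ 0.4313 -0.1784  0.5523] z [-0.2878 -0.1277 -0.9492] y [-0.8879 -0.3359  0.3144] f [-0.1797 -0.0927 -0.2696] grasp [ 0.4167 -0.1849  0.5039] 0.006227600388716963 0.0
```

send_rows:
  rows:
    - {"hand": 0, "x": 10, "y": 45, "z": 0, "roll": 0}
    - {"hand": 0, "x": 10, "y": 45, "z": 0, "roll": 0}
    - {"hand": 0, "x": 10, "y": 45, "z": 0, "roll": 0}
    - {"hand": 0, "x": 0, "y": 45, "z": 0, "roll": 0}
    - {"hand": 0, "x": 0, "y": 45, "z": 0, "roll": 0}
    - {"hand": 0, "x": 0, "y": 45, "z": 0, "roll": 0}
    - {"hand": 0, "x": 0, "y": 0, "z": 50, "roll": 0}
    - {"hand": 0, "x": 0, "y": 0, "z": 50, "roll": 0}
    - {"hand": 0, "x": 0, "y": 0, "z": 50, "roll": 0}

```text
time: 4.95
position: [0.4658, -0.0208, 0.5809]
tool_rot: [2.426, -1.633, -0.102]
ft_force: [-0.7, -1.0, -0.3]
grip_width: 0.007
grip_force: 0.0
```

```bash
python3 st.py
```

```text
4.95 [-1.2055  0.0928  1.2418  1.2306  0.0665  2.0524 -2.6874] p [ 0.4658 -0.0208  0.5809] z [-0.1762 -0.1388 -0.9745] y [-0.9072 -0.3612  0.2155] f [-0.6881 -1.0473 -0.282 ] grasp [ 0.4568 -0.0279  0.5312] 0.007042628660116982 0.0
```

send_rows:
  rows:
    - {"hand": 0, "x": 0, "y": 0, "z": 50, "roll": 0}
    - {"hand": 0, "x": 0, "y": 0, "z": 50, "roll": 0}
    - {"hand": 0, "x": 0, "y": 0, "z": 50, "roll": 0}
    - {"hand": 0, "x": 0, "y": 0, "z": 50, "roll": 0}

```text
time: 5.35
position: [0.4806, -0.041, 0.6525]
tool_rot: [2.494, -1.659, 0.098]
ft_force: [0.2, 0.5, -0.4]
grip_width: 0.004
grip_force: 0.0
```

```bash
python3 st.py
```

```text
5.35 [-1.1593  0.0926  1.2419  1.0708  0.0798  2.0525 -2.6263] p [ 0.4806 -0.041   0.6525] z [-0.0257 -0.1561 -0.9874] y [-0.9212 -0.3799  0.0841] f [ 0.1709  0.5186 -0.4182] grasp [ 0.4793 -0.049   0.6022] 0.004294158626248359 0.0
```

send_rows:
  rows:
    - {"hand": 0, "x": 0, "y": 0, "z": 50, "roll": 0}
    - {"hand": 0, "x": 0, "y": 0, "z": 50, "roll": 0}
    - {"hand": 0, "x": 0, "y": 0, "z": 25, "roll": 0}
    - {"hand": 0, "x": 0, "y": 0, "z": -30, "roll": 8.5}
    - {"hand": 0, "x": 0, "y": 0, "z": -30, "roll": 8.5}
    - {"hand": 0, "x": 0, "y": 0, "z": -30, "roll": 8.5}
    - {"hand": 0, "x": 0, "y": 0, "z": -30, "roll": 8.5}
    - {"hand": 0, "x": 0, "y": 0, "z": 0, "roll": 8.5}
    - {"hand": 0, "x": 0, "y": 0, "z": 0, "roll": 8.5}
    - {"hand": 0, "x": 0, "y": 0, "z": 0, "roll": 8.5}

```text
time: 6.35
position: [0.4856, -0.0522, 0.5782]
tool_rot: [3.107, -0.189, 0.291]
ft_force: [0.5, -0.5, 0.4]
grip_width: 0.004
grip_force: 0.0
```

```bash
python3 st.py
```

```text
6.35 [-1.1206 -0.2925  0.8629  1.4031  0.2979  1.7458 -1.8724] p [ 0.4856 -0.0522  0.5782] z [ 0.1839 -0.026  -0.9826] y [-0.1213 -0.9926  0.0036] f [ 0.4972 -0.536   0.368 ] grasp [ 0.495  -0.0535  0.5281] 0.0043181860756170394 0.0
```

```bash
cat > kin2.py <<'E'
from kin import *
S=np.array([-1,1,-1,1,-1,1,-1])
D+= [([1.0314,.2294,.3136,.5433,-.1028,2.0529,-.003],[.167,-.5311,.7927],0),
([.2548,.0108,-.138,1.1061,.3597,2.052,-1.6307],[.4313,-.1717,.6586],0),
([-.2739,.0725,.5347,1.2731,.1838,2.0504,-2.4479],[.4313,-.1784,.5523],0),
([-1.2055,.0928,1.2418,1.2306,.0665,2.0524,-2.6874],[.4658,-.0208,.5809],0),
([-1.1593,.0926,1.2419,1.0708,.0798,2.0525,-2.6263],[.4806,-.041,.6525],0),
([-1.1206,-.2925,.8629,1.4031,.2979,1.7458,-1.8724],[.4856,-.0522,.5782],0)]
def fk2(q,P):
    q=np.array(q)*S; p=np.zeros(3); M=R.identity()
    for i,a in enumerate('zyzyzyz'):
        p=p+M.apply(P[3*i:3*i+3]); M=M*R.from_euler(a,q[i])
    return p+M.apply(P[21:24]),M*R.from_euler('z',np.pi/2)
def fit():
    f=lambda P:np.concatenate([(fk2(q,P)[0]-p)*1000 for q,p,_ in D]+[.05*(P)*10])
    P0=np.zeros(24);P0[2]=.3;P0[8]=.4;P0[14]=.4;P0[23]=.2
    return least_squares(f,P0)
P=fit().x
lo=np.array([-2.86,-.3,-1.38,.06,-1.56,.09,-2.69]);hi=np.array([2.86,2.09,1.24,2.45,4.7,2.05,2.69])
def ik(p,M,q0):
    f=lambda q:np.r_[(fk2(q,P)[0]-p)*5,(fk2(q,P)[1].inv()*M).as_rotvec(), .001*(q-q0)]
    return least_squares(f,np.clip(q0,lo+.01,hi-.01),bounds=(lo,hi))
def ori(beta,az): # tool lean beta from down, y horizontal at az-90
    z=np.array([np.sin(beta)*np.cos(az),np.sin(beta)*np.sin(az),-np.cos(beta)]); y=np.array([np.sin(az),-np.cos(az),0]); return R.from_matrix(np.c_[np.cross(y,z),y,z])
E
python3 - <<'E'
from kin2 import *
np.set_printoptions(precision=3,suppress=True)
print(P.reshape(8,3),max(np.abs(fk2(q,P)[0]-p).max() for q,p,_ in D))
az=np.arctan2(-.1585,.987)
for g in ([.547,-.16,.19],[.60,.257,.11]):
  for b in (30,40,45,50,60,75,90):
    M=ori(np.radians(b),az if g[1]<0 else az+.3); p=np.array(g)-.053*M.apply([0,0,1])
    best=min((ik(p,M,np.array(q)) for q in ([-1.1,-.2,.8,1.6,.3,.5,-1.8],[.3,.3,0,1.9,0,.3,-1.6],[-.5,0,.5,2.,1,.5,-2])),key=lambda r:r.cost)
    q=best.x; pp,MM=fk2(q,P); print(g,b,np.linalg.norm(pp-p)*1000,(MM.inv()*M).magnitude(),q)
E
```

```text
[[-0.    -0.     0.125]
 [-0.002 -0.008  0.125]
 [ 0.002 -0.008  0.234]
 [ 0.    -0.006  0.234]
 [-0.001 -0.006  0.257]
 [ 0.002  0.001  0.257]
 [ 0.001  0.001  0.149]
 [-0.    -0.     0.149]] 0.00028429228181348076
[0.547, -0.16, 0.19] 30 8.043295845918714e-05 7.525128077826815e-07 [ 0.261 -0.149  0.012  2.155 -0.095  0.617 -1.393]
[0.547, -0.16, 0.19] 40 0.00011142838862717111 1.8311330778438409e-06 [ 0.178 -0.232  0.102  2.297 -0.154  0.386 -1.322]
[0.547, -0.16, 0.19] 45 0.00015954088697567724 2.9683117147264675e-06 [ 0.078 -0.268  0.199  2.366 -0.16   0.262 -1.3  ]
[0.547, -0.16, 0.19] 50 0.0005065388666054658 6.800867171861821e-06 [-0.025 -0.3    0.301  2.433 -0.18   0.131 -1.258]
[0.547, -0.16, 0.19] 60 9.660209674452412 0.11518677135535788 [ 0.787 -0.269 -0.402  2.45  -1.56   0.269  0.049]
[0.547, -0.16, 0.19] 75 29.626266404532807 0.35961708203244547 [ 0.46  -0.241 -0.028  2.45  -1.56   0.308  0.161]
[0.547, -0.16, 0.19] 90 47.90363875619731 0.5575665049340878 [-0.572 -0.3    1.24   2.45  -1.56   0.579  0.635]
[0.6, 0.257, 0.11] 30 6.775083031433402e-05 9.212556656545345e-07 [-1.22   0.164  0.716  2.064  0.192  0.474 -2.117]
[0.6, 0.257, 0.11] 40 0.0009181315435838337 1.7289656097894262e-05 [-1.358  0.12   0.792  2.197  0.752  0.298 -2.69 ]
[0.6, 0.257, 0.11] 45 2.5294454434715523 0.02283695354385497 [-1.767  0.233  1.24   2.247  0.689  0.154 -2.69 ]
[0.6, 0.257, 0.11] 50 9.807628090228354 0.09193245731440022 [-1.753  0.278  1.24   2.256  0.672  0.09  -2.69 ]
[0.6, 0.257, 0.11] 60 17.71710575631639 0.25704728404768984 [-1.765  0.348  1.24   2.246  0.62   0.09  -2.69 ]
[0.6, 0.257, 0.11] 75 34.302954390319826 0.49316396516693817 [-1.798  0.568  1.24   2.213  0.429  0.09  -2.69 ]
[0.6, 0.257, 0.11] 90 16.194454687524193 0.2370533433654309 [-2.337  2.09   1.233  2.325 -1.56   0.09  -2.182]
```

send_rows:
  rows:
    - {"hand": 0, "x": 0, "y": 0, "z": 50, "roll": -2}
    - {"hand": 0, "x": 0, "y": 0, "z": 50, "roll": 0}
    - {"hand": 0, "x": 0, "y": 0, "z": 50, "roll": 0}
    - {"hand": 0, "x": 0, "y": 0, "z": 50, "roll": 0}
    - {"hand": 0, "x": 0, "y": 0, "z": 50, "roll": 0}
    - {"hand": 0, "x": 0, "y": 0, "z": 50, "roll": 0}
    - {"hand": 0, "x": 0, "y": 0, "z": 50, "roll": 0}
    - {"hand": 0, "x": 0, "y": 0, "z": 50, "roll": 0}

```text
time: 7.15
position: [0.4655, -0.0516, 0.8289]
tool_rot: [3.048, -0.247, 0.587]
ft_force: [0.3, 0.7, 1.0]
grip_width: 0.007
grip_force: 0.0
```

```bash
python3 st.py; python3 -c "
from h import *
print('pot',plane('top',(336,269),.095))"
```

```text
7.15 [-1.0656  0.0544  1.2416  0.6899 -0.0629  2.0528 -1.6068] p [ 0.4655 -0.0516  0.8289] z [ 0.3665 -0.0569 -0.9287] y [-0.1605 -0.987  -0.0028] f [0.3144 0.6937 1.0441] grasp [ 0.4842 -0.0545  0.7816] 0.006888433498023521 0.0
pot [ 0.4016 -0.1975  0.095 ]
```

send_rows:
  rows:
    - {"hand": 0, "x": 0, "y": 0, "z": 50, "roll": 0}
    - {"hand": 0, "x": 0, "y": 0, "z": 50, "roll": 0}
    - {"hand": 0, "x": 0, "y": 0, "z": 50, "roll": 0}
    - {"hand": 0, "x": 0, "y": 0, "z": 50, "roll": 0}
    - {"hand": 0, "x": 0, "y": 0, "z": 50, "roll": 0}
    - {"hand": 0, "x": 0, "y": 0, "z": 50, "roll": 0}
    - {"hand": 0, "x": 0, "y": 0, "z": 50, "roll": 0}
    - {"hand": 0, "x": 0, "y": 0, "z": 50, "roll": 0}
    - {"hand": 0, "x": 0, "y": 0, "z": 50, "roll": 0}

```text
time: 8.05
position: [0.4261, -0.049, 0.9683]
tool_rot: [2.891, -0.231, 1.084]
ft_force: [-0.5, -0.3, 0.3]
grip_width: 0.003
grip_force: 0.0
```

```bash
python3 st.py
```

```text
8.05 [-0.4708  0.1003  0.7423  0.292  -0.1501  2.0529 -1.6062] p [ 0.4261 -0.049   0.9683] z [ 0.6503 -0.0946 -0.7538] y [-0.1549 -0.9879 -0.0097] f [-0.4548 -0.3436  0.2575] grasp [ 0.4592 -0.0538  0.9298] 0.002828502059694618 0.0
```

send_rows:
  rows:
    - {"hand": 0, "x": 0, "y": 0, "z": 50, "roll": 0}
    - {"hand": 0, "x": 0, "y": -10, "z": -50, "roll": 0}
    - {"hand": 0, "x": 0, "y": -10, "z": -50, "roll": 0}
    - {"hand": 0, "x": 0, "y": -10, "z": -50, "roll": 0}
    - {"hand": 0, "x": 0, "y": -10, "z": -50, "roll": 0}
    - {"hand": 0, "x": 0, "y": -10, "z": -50, "roll": 0}
    - {"hand": 0, "x": 0, "y": -10, "z": -50, "roll": 0}
    - {"hand": 0, "x": 0, "y": -10, "z": -50, "roll": 0}
    - {"hand": 0, "x": 0, "y": -10, "z": -50, "roll": 0}
    - {"hand": 0, "x": 0, "y": 0, "z": -50, "roll": 0}

```text
time: 9.05
position: [0.4024, -0.0903, 0.8416]
tool_rot: [2.923, -0.261, 1.097]
ft_force: [-0.4, -0.2, 0.5]
grip_width: 0.004
grip_force: 0.0
```

```bash
python3 st.py; python3 - <<'E'
from h import *
im=get_image("wrist"); cv2.imwrite("pics/w1.png",im); c=get_calibration("wrist"); np.save("w1.npy",c["world_from_camera"]); print(c["mtx"][0])
H=np.array([.547,-.16,0]);xr=np.array([.987,-.158,0]);yr=np.array([.158,.987,0]);U=np.array([0,0,1])
for n,P in dict(hook=H+.294*U,tip=H+.029*yr+.312*U,pad=H+.011*yr+.331*U,shanktop=H-.027*yr+.385*U,postA=H+.06*xr+.085*yr+.4*U).items(): print(n,proj("wrist",P,c),proj("top",P),proj("side",P))
E
```

```text
9.05 [ 0.2731 -0.2966 -0.0328  1.061  -0.0995  1.665  -1.5572] p [ 0.4024 -0.0903  0.8416] z [ 0.6529 -0.0666 -0.7545] y [-0.1587 -0.986  -0.0503] f [-0.4021 -0.1833  0.503 ] grasp [ 0.4357 -0.0937  0.8031] 0.004247213404459919 0.0
[332.5089   0.     286.8313]
hook [320.9202 274.5265] [331.7616 212.7314] [303.0416 161.8241]
tip [306.6122 272.7962] [321.5169 209.7156] [296.8032 160.0946]
pad [316.0381 270.3373] [329.1924 209.8917] [300.8694 151.7607]
shanktop [338.5278 262.6847] [347.2986 209.4366] [309.5822 129.6353]
postA [274.811  229.5732] [306.077  175.6469] [266.8097 132.3646]
```

View pics/w1.png

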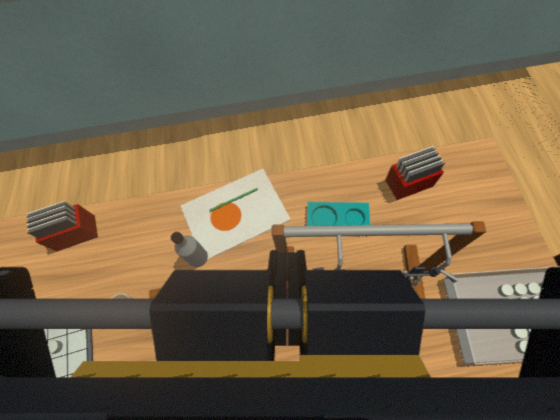

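send_rows:
  rows:
    - {"hand": 0, "x": 15, "y": -4, "z": -30, "roll": 0}
    - {"hand": 0, "x": 15, "y": -4, "z": -35, "roll": 0}
    - {"hand": 0, "x": 10, "y": -4, "z": -40, "roll": 0}
    - {"hand": 0, "x": 0, "y": -4, "z": -45, "roll": 0}
    - {"hand": 0, "x": 0, "y": -4, "z": -45, "roll": 0}
    - {"hand": 0, "x": 0, "y": -4, "z": -45, "roll": 0}
    - {"hand": 0, "x": 0, "y": -4, "z": -45, "roll": 0}
    - {"hand": 0, "x": 0, "y": -4, "z": -45, "roll": 0}
    - {"hand": 0, "x": 0, "y": -4, "z": -45, "roll": 0}
    - {"hand": 0, "x": 0, "y": 0, "z": 0, "roll": 0}

```text
time: 10.1
position: [0.518, -0.1526, 0.4939]
tool_rot: [-2.969, 0.256, -0.951]
ft_force: [-1.0, 0.3, -2.4]
grip_width: 0.005
grip_force: 0.0
```

```bash
python3 st.py
```

```text
10.1 [ 0.4976 -0.2985 -0.1336  1.7873 -0.2387  1.063  -1.3316] p [ 0.518  -0.1526  0.4939] z [ 0.578  -0.0366 -0.8152] y [-0.1511 -0.9865 -0.0629] f [-0.958   0.2871 -2.3978] grasp [ 0.5475 -0.1545  0.4523] 0.004756279530808369 0.0
```

```bash
python3 - <<'E'
from kin2 import *
az=0.
for b in (36,40,45):
  M=ori(np.radians(b),az); print(b)
  for z in (.9,.8,.7,.6,.5,.4,.3,.2):
    row=[]
    for r in (.4,.44,.48,.52,.56,.6,.65,.7):
      best=min((ik(np.array([r,0,z]),M,np.array(q)) for q in ([0,-.2,0,1.6,0,1,-1.57],[-.6,-.2,.6,1.6,.0,1,-1.6])),key=lambda s:s.cost)
      q=best.x;p,MM=fk2(q,P);e=np.linalg.norm(p-[r,0,z])*1000+100*(MM.inv()*M).magnitude()
      row.append('%4.1f/%5.2f'%(min(e,99),q[1]))
    print(z,*row)
E
```

```text
36
0.9  0.0/-0.13  0.0/-0.05  0.0/ 0.02  0.0/ 0.14  0.0/ 0.26  4.6/ 0.44 17.8/ 0.48 31.3/ 0.52
0.8  6.6/-0.30  0.0/-0.26  0.0/-0.19  0.0/-0.11  0.0/-0.06  0.0/ 0.05  0.0/ 0.18  0.0/ 0.32
0.7 40.6/-0.30 22.2/-0.30  3.5/-0.30  0.0/-0.24  0.0/-0.16  0.0/-0.08  0.0/ 0.01  0.0/ 0.15
0.6 66.2/-0.30 46.1/-0.30 25.7/-0.30  4.6/-0.30  0.0/-0.24  0.0/-0.15  0.0/-0.05  0.0/ 0.05
0.5 82.0/-0.30 60.8/-0.30 39.1/-0.30 16.5/-0.30  0.0/-0.27  0.0/-0.19  0.0/-0.08  0.0/ 0.01
0.4 87.6/-0.30 65.6/-0.30 42.5/-0.30 17.7/-0.30  0.0/-0.27  0.0/-0.18  0.0/-0.07  0.0/ 0.02
0.3 82.4/-0.30 58.7/-0.30 32.9/-0.30  4.2/-0.30  0.0/-0.22  0.0/-0.13  0.0/-0.02  0.0/ 0.09
0.2 61.7/-0.30 33.1/-0.30  1.5/-0.30  0.0/-0.20  0.0/-0.11  0.0/-0.02  0.0/ 0.08  0.0/ 0.18
40
0.9  0.0/-0.19  0.0/-0.12  0.0/-0.04  0.0/ 0.03  0.0/ 0.15  0.0/ 0.27  6.5/ 0.47 20.0/ 0.51
0.8 17.8/-0.30  1.7/-0.30  0.0/-0.24  0.0/-0.16  0.0/-0.08  0.0/-0.02  0.0/ 0.11  0.0/ 0.24
0.7 51.8/-0.30 33.5/-0.30 14.7/-0.30  0.0/-0.28  0.0/-0.20  0.0/-0.12  0.0/-0.05  0.0/ 0.09
0.6 77.4/-0.30 57.4/-0.30 37.0/-0.30 15.9/-0.30  0.0/-0.28  0.0/-0.19  0.0/-0.09  
[... 416 characters left out ...]
2  0.0/-0.04  0.0/ 0.03  0.0/ 0.15  0.0/ 0.30  5.9/ 0.51
0.8 31.9/-0.30 15.8/-0.30  0.0/-0.30  0.0/-0.22  0.0/-0.15  0.0/-0.07  0.0/ 0.03  0.0/ 0.16
0.7 65.9/-0.30 47.6/-0.30 28.8/-0.30  9.3/-0.30  0.0/-0.26  0.0/-0.18  0.0/-0.08  0.0/ 0.01
0.6 91.5/-0.30 71.5/-0.30 51.2/-0.30 30.0/-0.30  7.3/-0.30  0.0/-0.24  0.0/-0.14  0.0/-0.06
0.5 99.0/-0.30 86.4/-0.30 64.7/-0.30 41.8/-0.30 17.0/-0.30  0.0/-0.27  0.0/-0.16  0.0/-0.05
0.4 99.0/-0.30 91.4/-0.30 68.1/-0.30 42.7/-0.30 14.2/-0.30  0.0/-0.25  0.0/-0.14  0.0/-0.03
0.3 99.0/-0.30 84.5/-0.30 57.4/-0.30 26.4/-0.30  0.0/-0.28  0.0/-0.18  0.0/-0.07  0.0/ 0.02
0.2 84.6/-0.30 51.8/-0.30 17.2/-0.30  0.0/-0.24  0.0/-0.14  0.0/-0.05  0.0/ 0.04  0.0/ 0.15
```

```bash
python3 - <<'E'
from kin2 import *
H=np.array([.548,-.16,.174]); b=np.radians(42)
def best(p,M):
  rs=[ik(p,M,np.array(q)) for q in ([0.3,-.2,0,2.,0,.5,-1.57],[-.3,-.2,.5,2.,.0,.5,-1.6],[.6,-.2,-.5,2,0,.5,-1],[.3,0,0,2,1,.5,-2.5],[.3,0,0,2,-1,.5,-.5])]
  r=min(rs,key=lambda s:s.cost);pp,MM=fk2(r.x,P);return np.linalg.norm(pp-p)*1000+100*(MM.inv()*M).magnitude(),r.x
for d in (-100,-80,-60,-45,-30,-15,0,20,40):
  az=np.radians(-9+d);M=ori(b,az);a=np.array([np.cos(az),np.sin(az),0]); g=H-.06*M.apply([0,0,1]); out=[]
  for k,dz in((0,0),(0,.025),(.03,0),(.05,0),(.05,.03)):
    e,q=best(g-k*a+[0,0,dz],M); out.append('%.1f'%e)
    if k==.03:qq=q
  print(d,out,np.round(qq,2))
E
```

```text
-100 ['78.7', '79.5', '81.0', '82.4', '83.1'] [-0.86  0.82  1.24  1.54 -0.21  1.47 -2.69]
-80 ['63.8', '65.3', '68.0', '70.5', '72.1'] [-1.03  0.64  1.24  1.73 -0.06  1.24 -2.69]
-60 ['45.2', '38.6', '45.1', '46.3', '41.7'] [ 1.46 -0.3  -1.38  2.08  0.19  0.77 -2.69]
-45 ['12.7', '9.8', '16.8', '20.5', '18.9'] [ 1.32 -0.3  -1.29  2.16  0.33  0.67 -2.69]
-30 ['0.0', '0.0', '0.0', '3.5', '5.5'] [ 0.84 -0.28 -0.84  2.31  0.53  0.51 -2.69]
-15 ['0.0', '0.0', '0.2', '16.2', '28.6'] [ 0.27 -0.3  -0.17  2.39  0.46  0.39 -2.27]
0 ['0.0', '0.0', '0.7', '16.9', '29.3'] [ 0.51 -0.3  -0.17  2.39 -0.49  0.36 -1.  ]
20 ['0.0', '0.0', '0.0', '0.0', '0.0'] [ 0.42 -0.19  0.14  2.31 -0.84  0.62 -0.21]
40 ['0.0', '0.0', '0.0', '0.0', '0.0'] [ 0.5  -0.    0.2   2.14 -0.89  0.95  0.2 ]
```

```bash
cat >> kin2.py <<'E'
def best(p,M):
  rs=[ik(p,M,np.array(q)) for q in ([0.3,-.2,0,2.,0,.5,-1.57],[-.3,-.2,.5,1.5,.0,1,-1.6],[.6,-.2,-.5,1.5,0,1,-1],[.3,0,0,2,-1,.5,-.5],[.5,0,.2,2,-.9,1,.2])]
  r=min(rs,key=lambda s:s.cost);pp,MM=fk2(r.x,P);return np.linalg.norm(pp-p)*1000+100*(MM.inv()*M).magnitude(),r.x
E
python3 - <<'E'
from kin2 import *
H=np.array([.548,-.16,0]);xr=np.array([.987,-.158,0]);yr=np.array([.158,.987,0])
for d in (0,20,40,60,80):
  for bd in (30,36,43):
    az=np.radians(-9+d);M=ori(np.radians(bd),az);a=np.array([np.cos(az),np.sin(az),0]);z=M.apply([0,0,1])
    g=H-.06*z-.05*a
    desc=[best(np.r_[g[:2],h],M)[0] for h in (.22,.3,.4,.5,.6,.7,.8)]
    t=H+.009*yr+[0,0,.328]-.07*z
    pr=[best(t-k*xr,M)[0] for k in (.06,.01,-.02)]
    print(d,bd,'desc',np.round(desc,1),'press',np.round(pr,1))
E
```

```text
0 30 desc [ 0.   7.1 17.1 14.4  1.6  0.   0. ] press [26.6  0.   0. ]
0 36 desc [ 2.6 25.9 36.4 33.7 20.8  0.   0. ] press [46.3 16.   0. ]
0 43 desc [19.7 46.6 58.1 55.7 42.7 20.8  0. ] press [68.4 38.3 17.9]
20 30 desc [0. 0. 0. 0. 0. 0. 0.] press [9. 0. 0.]
20 36 desc [0.  0.  6.9 7.  0.  0.  0. ] press [22.  0.  0.]
20 43 desc [ 0.   3.1 18.5 20.7 11.8  0.   0. ] press [33.5  7.2  0. ]
40 30 desc [0. 0. 0. 0. 0. 0. 0.] press [0. 0. 0.]
40 36 desc [0. 0. 0. 0. 0. 0. 0.] press [0. 0. 0.]
40 43 desc [0. 0. 0. 0. 0. 0. 0.] press [0. 0. 0.]
60 30 desc [ 0.   0.   0.   0.   0.   0.  15.9] press [0. 0. 0.]
60 36 desc [0.  0.  0.  0.  0.  0.  6.2] press [0. 0. 0.]
60 43 desc [0. 0. 0. 0. 0. 0. 0.] press [0. 0. 0.]
80 30 desc [ 0.   0.   0.   0.   0.  11.2 43.6] press [0. 0. 0.]
80 36 desc [ 0.   0.   0.   0.   0.   6.6 37.7] press [0. 0. 0.]
80 43 desc [ 0.   0.   0.   0.   0.   0.3 29.7] press [0. 0. 0.]
```

send_rows:
  rows:
    - {"hand": 0, "x": -25, "y": 5, "z": 0, "roll": 0}
    - {"hand": 0, "x": -25, "y": 5, "z": -10, "roll": 0}
    - {"hand": 0, "x": -10, "y": 0, "z": -30, "roll": 0}
    - {"hand": 0, "x": 0, "y": 0, "z": -30, "roll": 0}
    - {"hand": 0, "x": 0, "y": 0, "z": 0, "roll": 0}

```text
time: 10.6
position: [0.5079, -0.1566, 0.4223]
tool_rot: [-2.97, 0.25, -0.901]
ft_force: [-0.8, -0.6, 0.4]
grip_width: 0.005
grip_force: 0.0
```

```bash
sed -i "s/,s\['grip_width'\]/,'tip',np.array(s['position'])+.07*M[:,2],s['grip_width']/" st.py; python3 st.py
```

```text
10.6 [ 0.5388 -0.299  -0.151   1.9171 -0.2835  0.9763 -1.2628] p [ 0.5079 -0.1566  0.4223] z [ 0.5543 -0.0195 -0.8321] y [-0.1447 -0.9868 -0.0733] f [-0.8382 -0.6483  0.3544] grasp [ 0.5362 -0.1576  0.3798] tip [ 0.5467 -0.1579  0.364 ] 0.00486054059055405 0.0
```

send_rows:
  rows:
    - {"hand": 0, "x": 0, "y": 0, "z": 0, "roll": 8}
    - {"hand": 0, "x": 0, "y": 0, "z": 0, "roll": 8}
    - {"hand": 0, "x": -20, "y": 0, "z": 0, "roll": 4}
    - {"hand": 0, "x": -20, "y": 0, "z": 0, "roll": 0}
    - {"hand": 0, "x": -10, "y": 0, "z": 0, "roll": 0}
    - {"hand": 0, "x": 0, "y": 0, "z": 0, "roll": 0}

```text
time: 11.2
position: [0.4641, -0.1635, 0.4273]
tool_rot: [-2.878, -0.259, -0.859]
ft_force: [0.2, -0.8, -0.1]
grip_width: 0.009
grip_force: 0.0
```

```bash
python3 st.py
```

```text
11.2 [ 0.7269 -0.3017 -0.1437  1.9104 -0.5342  1.1808 -0.6914] p [ 0.4641 -0.1635  0.4273] z [ 0.5311  0.1693 -0.8302] y [ 0.1992 -0.9773 -0.0718] f [ 0.1862 -0.8236 -0.1115] grasp [ 0.4912 -0.1549  0.3849] tip [ 0.5013 -0.1517  0.3692] 0.008594177267849888 0.0
```

send_rows:
  rows:
    - {"hand": 0, "x": 0, "y": 7, "z": -20, "roll": 0}
    - {"hand": 0, "x": 0, "y": 0, "z": -18, "roll": 0}
    - {"hand": 0, "x": 10, "y": 2, "z": 0, "roll": -5}
    - {"hand": 0, "x": 10, "y": 2, "z": 0, "roll": -5}
    - {"hand": 0, "x": 0, "y": 0, "z": 0, "roll": 0}

```text
time: 11.7
position: [0.4899, -0.1511, 0.3882]
tool_rot: [-2.929, -0.019, -0.881]
ft_force: [0.3, 0.2, 0.1]
grip_width: 0.008
grip_force: 0.0
```

```bash
python3 st.py; python3 - <<'E'
from h import *
s=get_image("side");t=get_image("top")
r=lambda i,k:cv2.resize(i,None,fx=k,fy=k,interpolation=cv2.INTER_CUBIC)
o=np.zeros((600,800,3),np.uint8);o[:,:400]=r(s[90:190,260:327],6)[:600,:400];o[:400,400:]=r(t[180:247,300:367],6)[:400,:400]
cv2.imwrite("pics/p1.png",np.clip(o*1.3,0,255).astype(np.uint8))
E
```

```text
11.7 [ 0.6173 -0.3017 -0.1526  1.9863 -0.4451  0.9948 -0.9399] p [ 0.4899 -0.1511  0.3882] z [ 0.5503  0.083  -0.8308] y [ 0.0358 -0.9965 -0.0758] f [0.3046 0.2458 0.083 ] grasp [ 0.518  -0.1468  0.3458] tip [ 0.5284 -0.1453  0.3301] 0.008361359703675556 0.0
```

View pics/p1.png

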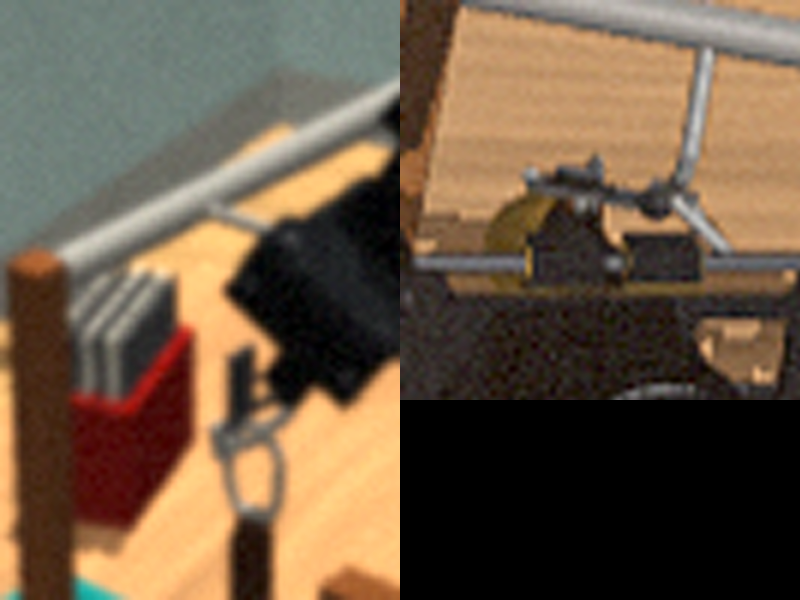

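send_rows:
  rows:
    - {"hand": 0, "x": 8, "y": -1, "z": 0, "roll": 0}
    - {"hand": 0, "x": 8, "y": -1, "z": 0, "roll": 0}
    - {"hand": 0, "x": 5, "y": -1, "z": 0, "roll": 0}

```text
time: 12.1
position: [0.5095, -0.1571, 0.3855]
tool_rot: [-2.93, -0.011, -0.875]
ft_force: [-3.1, -0.9, 1.9]
grip_width: 0.008
grip_force: 1.4
```

send_rows:
  rows:
    - {"hand": 0, "x": 5, "y": -1, "z": 0, "roll": 0}
    - {"hand": 0, "x": 5, "y": -1, "z": 0, "roll": 0}

```text
time: 12.3
position: [0.5193, -0.1587, 0.3847]
tool_rot: [-2.93, -0.01, -0.874]
ft_force: [-1.2, 0.8, 0.1]
grip_width: 0.008
grip_force: 0.3
```

send_rows:
  rows:
    - {"hand": 0, "x": 5, "y": -1, "z": 0, "roll": 0}
    - {"hand": 0, "x": 0, "y": 0, "z": 0, "roll": 0}

```text
time: 12.5
position: [0.5247, -0.1594, 0.3849]
tool_rot: [-2.929, -0.011, -0.875]
ft_force: [0.2, 0.5, -0.8]
grip_width: 0.005
grip_force: 0.0
```

```bash
python3 st.py
```

```text
12.5 [ 0.6172 -0.219  -0.178   1.9283 -0.4287  0.9641 -0.9663] p [ 0.5247 -0.1594  0.3849] z [ 0.5473  0.0829 -0.8328] y [ 0.0311 -0.9964 -0.0787] f [ 0.1668  0.4614 -0.8388] grasp [ 0.5526 -0.1552  0.3425] tip [ 0.563  -0.1536  0.3266] 0.004593324202634805 0.0
```

send_rows:
  rows:
    - {"hand": 0, "x": -10, "y": 2, "z": 5, "roll": 3}
    - {"hand": 0, "x": -20, "y": 3, "z": 5, "roll": 3}
    - {"hand": 0, "x": -25, "y": 0, "z": 10, "roll": 8}
    - {"hand": 0, "x": -25, "y": 0, "z": 10, "roll": 8}
    - {"hand": 0, "x": -25, "y": 0, "z": 20, "roll": 8}
    - {"hand": 87, "x": -20, "y": 0, "z": 40, "roll": 0}

```text
time: 13.1
position: [0.4003, -0.154, 0.4701]
tool_rot: [-2.7, -0.742, -0.774]
ft_force: [-0.3, -1.0, 0.1]
grip_width: 0.041
grip_force: 0.0
```

```bash
python3 st.py; python3 - <<'E'
from h import *
s=get_image("side");t=get_image("top")
r=lambda i,k:cv2.resize(i,None,fx=k,fy=k,interpolation=cv2.INTER_CUBIC)
o=np.zeros((600,800,3),np.uint8);o[:,:400]=r(s[90:190,260:327],6)[:600,:400];o[:,400:]=r(t[165:265,300:367],6)[:600,:400]
cv2.imwrite("pics/p2.png",np.clip(o*1.3,0,255).astype(np.uint8))
E
```

```text
13.1 [ 0.7552 -0.2965 -0.0487  1.8241 -0.5934  1.5099 -0.3211] p [ 0.4003 -0.154   0.4701] z [ 0.4287  0.3522 -0.832 ] y [ 0.5306 -0.8435 -0.0837] f [-0.2714 -1.0375  0.0962] grasp [ 0.4221 -0.1361  0.4277] tip [ 0.4303 -0.1294  0.4119] 0.04133317889452772 0.0
```

View pics/p2.png

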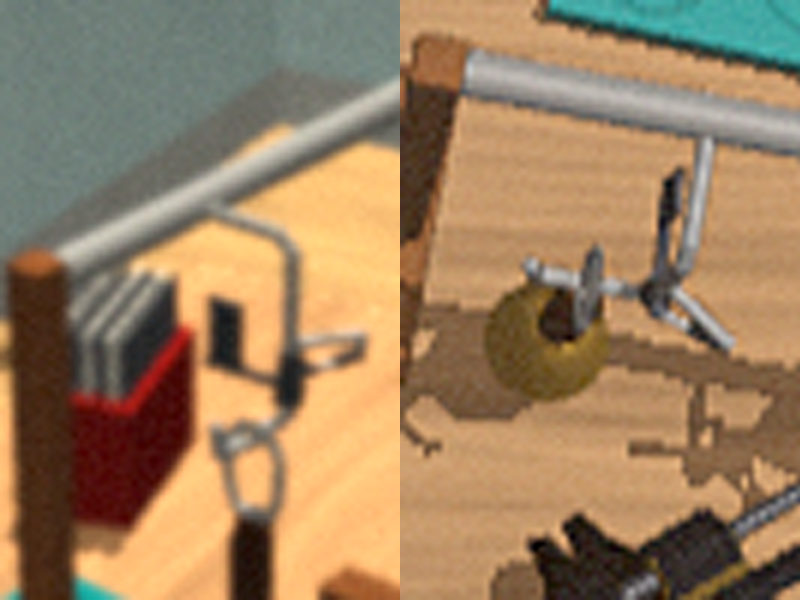

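send_rows:
  rows:
    - {"hand": 87, "x": 0, "y": 0, "z": 45, "roll": -7}
    - {"hand": 87, "x": 0, "y": 0, "z": 45, "roll": -7}
    - {"hand": 87, "x": 0, "y": 0, "z": 45, "roll": -7}
    - {"hand": 87, "x": 0, "y": 0, "z": 45, "roll": -7}
    - {"hand": 87, "x": 5, "y": 0, "z": 45, "roll": -7}
    - {"hand": 87, "x": 5, "y": 0, "z": 45, "roll": 0}
    - {"hand": 87, "x": 5, "y": 0, "z": 45, "roll": 0}
    - {"hand": 87, "x": 5, "y": 0, "z": 45, "roll": 0}
    - {"hand": 87, "x": 0, "y": 0, "z": 50, "roll": 0}
    - {"hand": 87, "x": 0, "y": 0, "z": 50, "roll": 0}

```text
time: 14.2
position: [0.439, -0.166, 0.9022]
tool_rot: [-2.938, 0.107, -0.893]
ft_force: [4.9, 4.3, 0.7]
grip_width: 0.973
grip_force: 0.0
```

```bash
python3 st.py
```

```text
14.2 [ 0.8377  0.1408 -0.536   0.4217 -0.1707  2.0413 -1.4385] p [ 0.439  -0.166   0.9022] z [ 0.5575  0.0455 -0.829 ] y [-0.0467 -0.9952 -0.086 ] f [4.8502 4.2685 0.6967] grasp [ 0.4675 -0.1636  0.8599] tip [ 0.4781 -0.1628  0.8442] 0.9729170843377146 0.0
```

send_rows:
  rows:
    - {"hand": 87, "x": 0, "y": 0, "z": 50, "roll": 8}
    - {"hand": 87, "x": 0, "y": 0, "z": 50, "roll": 0}
    - {"hand": 87, "x": 0, "y": 0, "z": 50, "roll": 0}
    - {"hand": 87, "x": 0, "y": 0, "z": 50, "roll": 0}
    - {"hand": 87, "x": 0, "y": 0, "z": 50, "roll": 0}
    - {"hand": 87, "x": 0, "y": 0, "z": 50, "roll": 0}

```text
time: 14.8
position: [0.4452, -0.1708, 0.9817]
tool_rot: [-2.782, 0.138, -1.205]
ft_force: [0.4, -0.7, 0.8]
grip_width: 1.0
grip_force: 0.0
```

```bash
python3 st.py
```

```text
14.8 [ 0.5619  0.2802  0.4737  0.0598 -0.978   2.052  -1.5044] p [ 0.4452 -0.1708  0.9817] z [ 0.7306  0.0615 -0.68  ] y [-0.0407 -0.9902 -0.1333] f [ 0.4487 -0.6702  0.8095] grasp [ 0.4825 -0.1677  0.947 ] tip [ 0.4963 -0.1665  0.9341] 1.0002910926258048 0.0
```

send_rows:
  rows:
    - {"hand": 87, "x": 0, "y": 0, "z": -35, "roll": 8}
    - {"hand": 87, "x": 0, "y": 0, "z": -35, "roll": 8}
    - {"hand": 87, "x": 0, "y": 0, "z": -35, "roll": 8}
    - {"hand": 87, "x": 0, "y": 0, "z": -35, "roll": 8}
    - {"hand": 87, "x": 0, "y": 0, "z": -35, "roll": 8}
    - {"hand": 87, "x": 0, "y": 0, "z": -20, "roll": 8}
    - {"hand": 87, "x": 0, "y": 0, "z": -20, "roll": 8}
    - {"hand": 87, "x": 0, "y": 0, "z": 0, "roll": 8}
    - {"hand": 87, "x": 0, "y": 0, "z": 0, "roll": 8}

```text
time: 15.7
position: [0.4716, -0.1521, 0.8032]
tool_rot: [-2.419, -0.916, -0.894]
ft_force: [1.2, 0.5, -0.4]
grip_width: 0.999
grip_force: 0.0
```

```bash
python3 st.py
```

```text
15.7 [ 0.6596  0.1175  0.0373  0.822  -0.9031  2.035  -0.6464] p [ 0.4716 -0.1521  0.8032] z [ 0.4221  0.5584 -0.7142] y [ 0.6966 -0.7039 -0.1387] f [ 1.2063  0.491  -0.4095] grasp [ 0.4932 -0.1237  0.7668] tip [ 0.5012 -0.1131  0.7532] 0.9993415010703756 0.0
```

send_rows:
  rows:
    - {"hand": 87, "x": 0, "y": 0, "z": 40, "roll": 0}
    - {"hand": 87, "x": 0, "y": 0, "z": 40, "roll": 0}
    - {"hand": 87, "x": 0, "y": 0, "z": 40, "roll": 0}
    - {"hand": 87, "x": 0, "y": 0, "z": 40, "roll": 0}

```text
time: 16.1
position: [0.5091, -0.1164, 0.805]
tool_rot: [-2.456, -0.97, -0.724]
ft_force: [1.8, 0.5, -1.4]
grip_width: 1.001
grip_force: 0.0
```

```bash
python3 st.py
```

```text
16.1 [ 0.9863  0.3044 -0.8448  0.5993 -0.4488  2.0467 -0.8927] p [ 0.5091 -0.1164  0.805 ] z [ 0.3165  0.5317 -0.7856] y [ 0.7139 -0.6789 -0.1718] f [ 1.8138  0.4689 -1.4231] grasp [ 0.5252 -0.0893  0.7649] tip [ 0.5312 -0.0792  0.75  ] 1.0011928499553564 0.0
```

```bash
cat > sim.py <<'E'
from kin2 import *
hi[5]=2.0525
def step(q,dp,roll,w=1.0,reg=.02,vmax=.7):
    p,M=fk2(q,P); pt=p+np.array(dp)/1000; Mt=R.from_euler('z',np.radians(roll))*M
    v=vmax*.1*np.array([2.57,2.57,3.14,3.14,3.14,3.14,3.14])
    f=lambda x:np.r_[(fk2(x,P)[0]-pt),w*(Mt*fk2(x,P)[1].inv()).as_rotvec(),reg*(x-q)]
    l=np.maximum(lo,q-v)-1e-6;h=np.minimum(hi,q+v)+1e-6
    return least_squares(f,np.clip(q,l+1e-7,h-1e-7),bounds=(l,h)).x
def show(q):
    p,M=fk2(q,P);Z=M.apply([0,0,1]);Y=M.apply([0,1,0])
    print(np.round(q,3),'p',np.round(p,4),'lean %.1f az %.1f yz %.3f'%(np.degrees(np.arccos(-Z[2])),np.degrees(np.arctan2(Z[1],Z[0])),Y[2]))
E
python3 - <<'E'
from sim import *
a=np.array([.6596,.1175,.0373,.822,-.9031,2.035,-.6464]);b=np.array([.8377,.1408,-.536,.4217,-.1707,2.0413,-1.4385])
show(a);show(b)
for w in (.1,.3,1.):
  for reg in (.001,.02):
    print(w,reg)
    q=a.copy()
    for _ in range(4):q=step(q,[0,0,40],0,w,reg)
    show(q); q=b.copy()
    for i in range(6):q=step(q,[0,0,50],8 if i==0 else 0,w,reg)
    show(q)
E
```

```text
[ 0.66   0.118  0.037  0.822 -0.903  2.035 -0.646] p [ 0.471  -0.1515  0.8045] lean 44.4 az 52.9 yz -0.139
[ 0.838  0.141 -0.536  0.422 -0.171  2.041 -1.438] p [ 0.4388 -0.1654  0.9024] lean 34.0 az 4.7 yz -0.086
0.1 0.001
[ 0.838  0.406 -0.7    0.091 -0.566  2.053 -1.1  ] p [ 0.4706 -0.1491  0.9591] lean 54.7 az 41.8 yz -0.058
[ 0.635  0.188  0.622  0.06  -1.229  1.514 -1.415] p [ 0.4338 -0.16    1.1733] lean 83.2 az -1.5 yz -0.008
0.1 0.02
[ 0.778  0.353 -0.101  0.171 -1.062  2.045 -1.018] p [ 0.47   -0.1487  0.9579] lean 54.2 az 40.4 yz -0.032
[ 0.796  0.177 -0.54   0.06  -0.222  1.504 -1.444] p [ 0.4332 -0.1598  1.1723] lean 83.1 az -1.6 yz -0.009
0.3 0.001
[ 0.917  0.369 -0.842  0.218 -0.486  2.053 -1.07 ] p [ 0.4711 -0.1372  0.9355] lean 51.1 az 44.8 yz -0.081
[ 0.602  0.199  0.479  0.06  -1.063  1.887 -1.422] p [ 0.4158 -0.1397  1.0609] lean 61.0 az 3.0 yz -0.031
0.3 0.02
[ 0.904  0.354 -0.706  0.235 -0.602  2.053 -1.05 ] p [ 0.4703 -0.1371  0.9348] lean 51.1 az 44.9 yz -0.080
[ 0.728  0.191 -0.447  0.06  -0.267  1.88  -1.446] p [ 0.4152 -0.1396  1.0602] lean 60.9 az 3.0 yz -0.031
1.0 0.001
[ 0.966  0.317 -0.842  0.392 -0.518  2.053 -1.017] p [ 0.4793 -0.1131  0.8934] lean 46.0 az 50.7 yz -0.123
[ 0.83   0.143 -0.635  0.32  -0.187  2.053 -1.429] p [ 0.4232 -0.1189  0.9448] lean 39.6 az 9.8 yz -0.072
1.0 0.02
[ 0.97   0.316 -0.842  0.395 -0.521  2.053 -1.015] p [ 0.4785 -0.1133  0.8933] lean 45.9 az 50.7 yz -0.123
[ 0.853  0.146 -0.686  0.319 -0.161  2.053 -1.433] p [ 0.4232 -0.1189  0.9448] lean 39.6 az 9.8 yz -0.072
```

send_rows:
  rows:
    - {"hand": 87, "x": 0, "y": 10, "z": -30, "roll": -8}
    - {"hand": 87, "x": 0, "y": 10, "z": -30, "roll": -8}
    - {"hand": 87, "x": 0, "y": 10, "z": -30, "roll": -8}
    - {"hand": 87, "x": 0, "y": 10, "z": -30, "roll": -8}
    - {"hand": 87, "x": 0, "y": 10, "z": -30, "roll": -8}
    - {"hand": 87, "x": 0, "y": 10, "z": -30, "roll": -8}
    - {"hand": 87, "x": 0, "y": 0, "z": -30, "roll": -8}
    - {"hand": 87, "x": 0, "y": 0, "z": -30, "roll": 0}
    - {"hand": 87, "x": 0, "y": 0, "z": -30, "roll": 0}
    - {"hand": 87, "x": 0, "y": 0, "z": -30, "roll": 0}

```text
time: 17.1
position: [0.5131, -0.0642, 0.5823]
tool_rot: [-2.82, -0.004, -0.913]
ft_force: [-0.7, 1.0, -0.2]
grip_width: 0.994
grip_force: 0.0
```

```bash
cat >> st.py <<'E'
Z=M[:,2];Y=M[:,1];print('lean %.1f az %.1f  yaz %.1f yz %.3f armaz %.1f r %.3f'%(np.degrees(np.arccos(-Z[2])),np.degrees(np.arctan2(Z[1],Z[0])),np.degrees(np.arctan2(Y[1],Y[0])),Y[2],np.degrees(np.arctan2(s['position'][1],s['position'][0])),np.hypot(*s['position'][:2])))
E
python3 st.py
```

```text
17.1 [ 0.4301 -0.3013 -0.1246  1.626  -0.3956  1.2688 -1.2548] p [ 0.5131 -0.0642  0.5823] z [ 0.581   0.1691 -0.7962] y [ 0.0572 -0.9842 -0.1673] f [-0.7443  0.9836 -0.1923] grasp [ 0.5428 -0.0556  0.5416] tip [ 0.5538 -0.0524  0.5265] 0.9938822700784289 0.0
lean 37.2 az 16.2  yaz -86.7 yz -0.167 armaz -7.1 r 0.517
```

send_rows:
  rows:
    - {"hand": 87, "x": 0, "y": 0, "z": -30, "roll": -8}
    - {"hand": 87, "x": 0, "y": 0, "z": -30, "roll": -8}
    - {"hand": 87, "x": -40, "y": 0, "z": -20, "roll": 0}
    - {"hand": 87, "x": -40, "y": 0, "z": -20, "roll": 0}
    - {"hand": 87, "x": -50, "y": 0, "z": 0, "roll": 0}
    - {"hand": 87, "x": -50, "y": 0, "z": 0, "roll": 0}
    - {"hand": 87, "x": -50, "y": 0, "z": 0, "roll": 0}
    - {"hand": 87, "x": -50, "y": 0, "z": 0, "roll": 0}

```text
time: 17.9
position: [0.4499, -0.0702, 0.319]
tool_rot: [-2.957, 0.407, -0.433]
ft_force: [-0.1, 0.0, 0.1]
grip_width: 1.002
grip_force: 0.0
```

```bash
python3 st.py
```

```text
17.9 [ 0.7699 -0.3007 -0.4692  2.0272 -0.3356  1.1351 -1.4389] p [ 0.4499 -0.0702  0.319 ] z [ 0.2972  0.0837 -0.9511] y [-0.2458 -0.9559 -0.161 ] f [-0.1068  0.0378  0.0646] grasp [ 0.465  -0.066   0.2705] tip [ 0.4707 -0.0644  0.2524] 1.001978471408188 0.0
lean 18.0 az 15.7  yaz -104.4 yz -0.161 armaz -8.9 r 0.455
```

send_rows:
  rows:
    - {"hand": 87, "x": 0, "y": 45, "z": 10, "roll": 0}
    - {"hand": 87, "x": 0, "y": 45, "z": 10, "roll": 0}
    - {"hand": 87, "x": 0, "y": 45, "z": 10, "roll": 0}
    - {"hand": 87, "x": 0, "y": 45, "z": 10, "roll": 0}
    - {"hand": 87, "x": -48, "y": -15, "z": 0, "roll": 0}
    - {"hand": 87, "x": -48, "y": -15, "z": 0, "roll": 0}
    - {"hand": 87, "x": -48, "y": -15, "z": 0, "roll": 0}
    - {"hand": 87, "x": -48, "y": -15, "z": 0, "roll": 0}

```text
time: 18.7
position: [0.3685, 0.0191, 0.2293]
tool_rot: [-3.047, 0.402, -0.07]
ft_force: [-0.2, -0.1, -0.5]
grip_width: 0.999
grip_force: 0.0
```

```bash
python3 st.py
```

```text
18.7 [ 0.4881 -0.3007 -0.4729  2.1821 -0.2139  1.1838 -1.727 ] p [0.3685 0.0191 0.2293] z [ 0.0542  0.0609 -0.9967] y [-0.2577 -0.9635 -0.0729] f [-0.2155 -0.1346 -0.5309] grasp [0.3712 0.0223 0.1784] tip [0.3723 0.0234 0.1595] 0.9987511438692966 0.0
lean 4.7 az 48.3  yaz -105.0 yz -0.073 armaz 3.0 r 0.369
```

send_rows:
  rows:
    - {"hand": 87, "x": 16, "y": -9, "z": 45, "roll": 4}
    - {"hand": 87, "x": 16, "y": -9, "z": 45, "roll": 4}
    - {"hand": 87, "x": 16, "y": -9, "z": 45, "roll": 4}
    - {"hand": 87, "x": 16, "y": -9, "z": 45, "roll": 4}
    - {"hand": 87, "x": 16, "y": -9, "z": 45, "roll": 0}
    - {"hand": 87, "x": 16, "y": -9, "z": 45, "roll": 0}
    - {"hand": 87, "x": 16, "y": -5, "z": 45, "roll": 0}
    - {"hand": 87, "x": 0, "y": 0, "z": 50, "roll": 0}
    - {"hand": 87, "x": 0, "y": 0, "z": 50, "roll": 0}
    - {"hand": 87, "x": 0, "y": 0, "z": 50, "roll": 0}

```text
time: 19.7
position: [0.4807, -0.0393, 0.6827]
tool_rot: [-3.065, -0.02, -0.094]
ft_force: [-38.4, -0.1, -2.7]
grip_width: 0.998
grip_force: 0.0
```

```bash
python3 st.py
```

```text
19.7 [ 0.3871  0.0688 -0.3468  0.9645 -0.0613  2.0537 -1.5457] p [ 0.4807 -0.0393  0.6827] z [ 0.0609  0.075  -0.9953] y [ 0.0156 -0.9971 -0.0742] f [-38.4206  -0.0568  -2.6878] grasp [ 0.4838 -0.0355  0.632 ] tip [ 0.485  -0.0341  0.6131] 0.9983509639216187 0.0
lean 5.5 az 50.9  yaz -89.1 yz -0.074 armaz -4.7 r 0.482
```

send_rows:
  rows:
    - {"hand": 87, "x": 0, "y": 0, "z": 30, "roll": 0}
    - {"hand": 87, "x": 0, "y": 0, "z": 40, "roll": 0}
    - {"hand": 87, "x": 0, "y": 0, "z": 50, "roll": 0}
    - {"hand": 87, "x": 0, "y": 0, "z": 50, "roll": 0}
    - {"hand": 87, "x": 0, "y": 0, "z": 50, "roll": 0}
    - {"hand": 87, "x": 0, "y": 0, "z": 50, "roll": 0}
    - {"hand": 87, "x": 0, "y": 0, "z": 50, "roll": 0}
    - {"hand": 87, "x": 0, "y": 0, "z": 50, "roll": 0}

```text
time: 20.5
position: [0.4585, -0.0225, 0.8185]
tool_rot: [-3.019, -0.004, -0.543]
ft_force: [0.0, 0.9, 0.0]
grip_width: 1.0
grip_force: 0.0
```

```bash
python3 st.py
```

```text
20.5 [ 0.2729  0.0346 -0.2411  0.7002 -0.0867  2.0523 -1.5888] p [ 0.4585 -0.0225  0.8185] z [ 0.3481  0.0734 -0.9346] y [ 0.0156 -0.9972 -0.0725] f [0.0065 0.9402 0.0283] grasp [ 0.4762 -0.0188  0.7708] tip [ 0.4828 -0.0174  0.7531] 0.9996577960057874 0.0
lean 20.8 az 11.9  yaz -89.1 yz -0.073 armaz -2.8 r 0.459
```

send_rows:
  rows:
    - {"hand": 87, "x": 0, "y": 0, "z": 20, "roll": 8}
    - {"hand": 87, "x": 0, "y": 0, "z": 50, "roll": 2}
    - {"hand": 87, "x": 0, "y": 0, "z": 50, "roll": 0}
    - {"hand": 87, "x": 0, "y": 0, "z": 50, "roll": 0}
    - {"hand": 87, "x": 0, "y": 0, "z": 50, "roll": 0}
    - {"hand": 87, "x": 0, "y": 0, "z": 50, "roll": 0}
    - {"hand": 87, "x": 0, "y": 0, "z": 50, "roll": 0}

```text
time: 21.2
position: [0.4396, -0.0042, 0.9206]
tool_rot: [-2.897, -0.225, -0.893]
ft_force: [-0.6, -0.5, 0.1]
grip_width: 1.0
grip_force: 0.0
```

```bash
python3 st.py
```

```text
21.2 [ 0.3083  0.0786 -0.3168  0.4217 -0.1314  2.0524 -1.5124] p [ 0.4396 -0.0042  0.9206] z [ 0.5509  0.1404 -0.8226] y [ 0.1706 -0.9839 -0.0537] f [-0.6257 -0.5459  0.1141] grasp [0.4677 0.003  0.8787] tip [0.4781 0.0057 0.863 ] 1.000019326403893 0.0
lean 34.6 az 14.3  yaz -80.2 yz -0.054 armaz -0.5 r 0.440
```

send_rows:
  rows:
    - {"hand": 87, "x": 0, "y": 0, "z": 30, "roll": 8}
    - {"hand": 87, "x": 0, "y": 0, "z": 45, "roll": 0}
    - {"hand": 87, "x": 0, "y": 0, "z": 45, "roll": 0}
    - {"hand": 87, "x": 0, "y": 0, "z": 45, "roll": 0}
    - {"hand": 87, "x": 0, "y": 0, "z": 45, "roll": 0}
    - {"hand": 87, "x": 0, "y": 0, "z": 30, "roll": 0}

```text
time: 21.8
position: [0.4181, 0.0106, 0.9866]
tool_rot: [-2.77, -0.332, -1.127]
ft_force: [-0.2, 0.7, -0.1]
grip_width: 1.001
grip_force: 0.0
```

```bash
python3 st.py
```

```text
21.8 [ 0.1753  0.1204 -0.1374  0.2088 -0.2491  2.0525 -1.491 ] p [0.4181 0.0106 0.9866] z [ 0.6721  0.2043 -0.7117] y [ 0.2519 -0.9669 -0.0396] f [-0.2301  0.6935 -0.0998] grasp [0.4524 0.021  0.9503] tip [0.4652 0.0249 0.9367] 1.000617015730238 0.0
lean 44.6 az 16.9  yaz -75.4 yz -0.040 armaz 1.4 r 0.418
```

```bash
cat > path.py <<'E'
from kin2 import *
import sys
sys.path.insert(0,'.')
from bench import get_state
s=get_state();M0=R.from_rotvec(s['tool_rot']);p0=np.array(s['position'])
H=np.array([.548,-.16,.174])
q=np.array(s['joint_positions'])
def chk(p,roll,q):
    M=R.from_euler('z',np.radians(roll))*M0; r=ik(np.array(p),M,q);pp,MM=fk2(r.x,P)
    return np.linalg.norm(pp-p)*1000+100*(MM.inv()*M).magnitude(),r.x
E
python3 - <<'E'
from path import *
Z0=M0.apply([0,0,1])
for rf in (10,16,24,32):
  Z=R.from_euler('z',np.radians(rf)).apply(Z0);a=np.r_[Z[:2],0]/np.hypot(*Z[:2]); g=H-.06*Z; ret=g-.055*a
  way=[(p0,0),([.47,0,.95],5),([.53,-.03,.85],rf),([.54,-.08,.7],rf),([ret[0]+.01,ret[1],.55],rf),([ret[0],ret[1],.4],rf),([ret[0],ret[1],.3],rf),(ret,rf),(g,rf),(g+[0,0,.025],rf)]
  qq=q.copy();o=[]
  for p,rl in way:
    e,qq=chk(p,rl,qq);o.append(e)
  print(rf,np.round(o,1),'ret',np.round(ret,3),'g',np.round(g,3),np.round(qq,2))
E
```

```text
10 [0.1 0.  0.  0.  0.  0.  0.  0.  0.  0. ] ret [ 0.461 -0.204  0.217] g [ 0.51  -0.179  0.217] [ 0.35 -0.05  0.29  2.16 -0.93  0.88  0.05]
16 [0.1 0.  0.  0.  0.  0.  0.  0.  0.  0. ] ret [ 0.466 -0.213  0.217] g [ 0.513 -0.183  0.217] [ 0.43  0.01  0.23  2.1  -0.93  0.98  0.14]
24 [0.1 0.  0.  0.  0.  0.  0.  0.  0.  0. ] ret [ 0.475 -0.224  0.217] g [ 0.516 -0.188  0.217] [ 0.53  0.08  0.16  2.02 -0.91  1.1   0.24]
32 [0.1 0.  0.  0.  0.  0.  0.  0.  0.  0. ] ret [ 0.484 -0.233  0.217] g [ 0.52  -0.192  0.217] [ 0.62  0.16  0.08  1.94 -0.87  1.2   0.32]
```

send_rows:
  rows:
    - {"hand": 87, "x": 26, "y": -5, "z": -18, "roll": 3}
    - {"hand": 87, "x": 26, "y": -5, "z": -19, "roll": 2}
    - {"hand": 87, "x": 30, "y": -15, "z": -45, "roll": 3}
    - {"hand": 87, "x": 30, "y": -15, "z": -45, "roll": 2}
    - {"hand": 87, "x": 5, "y": -15, "z": -40, "roll": 0}
    - {"hand": 87, "x": 5, "y": -15, "z": -40, "roll": 0}
    - {"hand": 87, "x": 0, "y": -20, "z": -40, "roll": 0}
    - {"hand": 87, "x": 0, "y": 0, "z": -40, "roll": 0}
    - {"hand": 87, "x": 0, "y": 0, "z": 0, "roll": 0}

```text
time: 22.7
position: [0.5341, -0.0777, 0.6976]
tool_rot: [-2.683, -0.552, -1.058]
ft_force: [0.3, 0.7, -1.3]
grip_width: 1.003
grip_force: 0.0
```

```bash
python3 st.py
```

```text
22.7 [ 0.4758 -0.171  -0.0659  1.3347 -0.583   1.4549 -0.8472] p [ 0.5341 -0.0777  0.6976] z [ 0.6133  0.3205 -0.7219] y [ 0.4133 -0.9091 -0.0525] f [ 0.2703  0.664  -1.2615] grasp [ 0.5654 -0.0613  0.6608] tip [ 0.577  -0.0553  0.647 ] 1.0032642309719761 0.0
lean 43.8 az 27.6  yaz -65.6 yz -0.053 armaz -8.3 r 0.540
```

send_rows:
  rows:
    - {"hand": 87, "x": -10, "y": -20, "z": -33, "roll": 0}
    - {"hand": 87, "x": -12, "y": -20, "z": -33, "roll": 0}
    - {"hand": 87, "x": -12, "y": -20, "z": -33, "roll": 0}
    - {"hand": 87, "x": -12, "y": -20, "z": -33, "roll": 0}
    - {"hand": 87, "x": -12, "y": -20, "z": -33, "roll": 0}
    - {"hand": 87, "x": -12, "y": -20, "z": -33, "roll": 0}
    - {"hand": 87, "x": -5, "y": -8, "z": -35, "roll": 0}
    - {"hand": 87, "x": 0, "y": 0, "z": -35, "roll": 0}
    - {"hand": 87, "x": 0, "y": 0, "z": -35, "roll": 0}
    - {"hand": 87, "x": 0, "y": 0, "z": 0, "roll": 0}

```text
time: 23.7
position: [0.4596, -0.2039, 0.4034]
tool_rot: [-2.679, -0.56, -1.076]
ft_force: [-0.8, -0.2, 0.5]
grip_width: 0.998
grip_force: 0.0
```

```bash
python3 st.py
```

```text
23.7 [ 0.5645 -0.2283  0.1707  1.9672 -0.7392  1.1898 -0.2108] p [ 0.4596 -0.2039  0.4034] z [ 0.6219  0.3199 -0.7148] y [ 0.4164 -0.9081 -0.0441] f [-0.7654 -0.2358  0.499 ] grasp [ 0.4913 -0.1876  0.367 ] tip [ 0.5031 -0.1815  0.3534] 0.9984405569522651 0.0
lean 44.4 az 27.2  yaz -65.4 yz -0.044 armaz -23.9 r 0.503
```

send_rows:
  rows:
    - {"hand": 87, "x": 0, "y": 0, "z": -31, "roll": 0}
    - {"hand": 87, "x": 0, "y": 0, "z": -31, "roll": 0}
    - {"hand": 87, "x": 0, "y": 0, "z": -31, "roll": 0}
    - {"hand": 87, "x": 0, "y": 0, "z": -31, "roll": 0}
    - {"hand": 87, "x": 0, "y": 0, "z": -31, "roll": 0}
    - {"hand": 87, "x": 0, "y": 0, "z": -31, "roll": 0}
    - {"hand": 87, "x": 0, "y": 0, "z": 0, "roll": 0}

```text
time: 24.4
position: [0.4606, -0.2045, 0.2193]
tool_rot: [-2.678, -0.561, -1.08]
ft_force: [0.1, -0.1, -0.5]
grip_width: 0.999
grip_force: 0.0
```

```bash
python3 st.py; python3 - <<'E'
from h import *
s=get_image("side");t=get_image("top")
r=lambda i,k:cv2.resize(i,None,fx=k,fy=k,interpolation=cv2.INTER_CUBIC)
o=np.zeros((600,800,3),np.uint8);o[:,:400]=r(s[110:260,255:355],4)[:600,:400];o[:,400:]=r(t[165:315,290:390],4)[:600,:400]
cv2.imwrite("pics/p3.png",np.clip(o*1.3,0,255).astype(np.uint8))
E
```

```text
24.4 [ 0.5442 -0.0557  0.217   2.2109 -0.9438  0.9376  0.173 ] p [ 0.4606 -0.2045  0.2193] z [ 0.6238  0.3193 -0.7134] y [ 0.4164 -0.9082 -0.0423] f [ 0.1423 -0.078  -0.5112] grasp [ 0.4924 -0.1882  0.1829] tip [ 0.5042 -0.1822  0.1694] 0.999154260196952 0.0
lean 44.5 az 27.1  yaz -65.4 yz -0.042 armaz -23.9 r 0.504
```

View pics/p3.png

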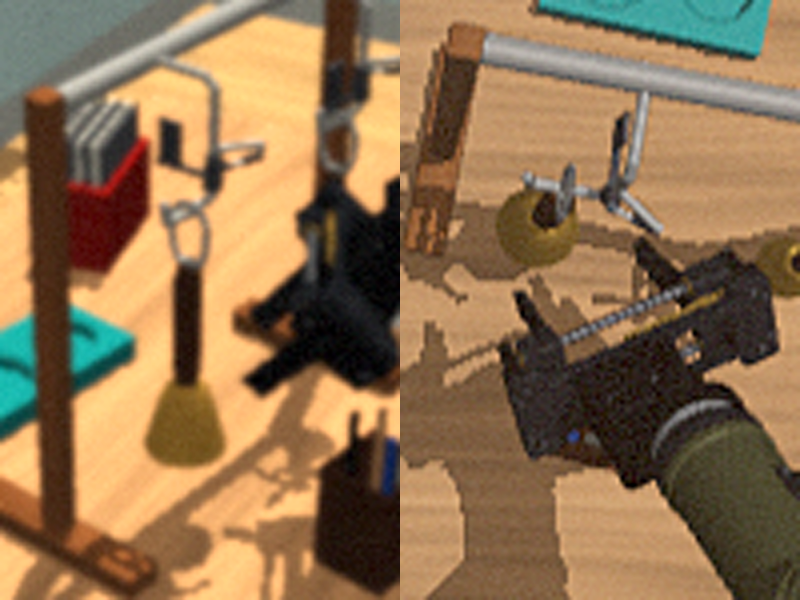

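send_rows:
  rows:
    - {"hand": 87, "x": 12, "y": 6, "z": 0, "roll": 0}
    - {"hand": 87, "x": 12, "y": 6, "z": 0, "roll": 0}
    - {"hand": 87, "x": 12, "y": 6, "z": 0, "roll": 0}
    - {"hand": 87, "x": 7, "y": 4, "z": 0, "roll": 0}
    - {"hand": 87, "x": 5, "y": 3, "z": 0, "roll": 0}
    - {"hand": 87, "x": 0, "y": 0, "z": 0, "roll": 0}

```text
time: 25.1
position: [0.5083, -0.1787, 0.2196]
tool_rot: [-2.679, -0.563, -1.082]
ft_force: [-0.4, -0.7, 0.5]
grip_width: 1.003
grip_force: 0.0
```

```bash
python3 st.py; python3 - <<'E'
from h import *
s=get_image("side");t=get_image("top")
r=lambda i,k:cv2.resize(i,None,fx=k,fy=k,interpolation=cv2.INTER_CUBIC)
o=np.zeros((600,800,3),np.uint8);o[:,:400]=r(s[130:230,265:332],6)[:600,:400];o[:,400:]=r(t[185:285,300:367],6)[:600,:400]
cv2.imwrite("pics/p4.png",np.clip(o*1.3,0,255).astype(np.uint8))
E
```

```text
25.1 [ 0.485  -0.0171  0.1575  2.1747 -0.9769  0.8591  0.1095] p [ 0.5083 -0.1787  0.2196] z [ 0.6246  0.3187 -0.7129] y [ 0.4173 -0.9079 -0.0403] f [-0.424  -0.689   0.5312] grasp [ 0.5401 -0.1624  0.1833] tip [ 0.552  -0.1564  0.1697] 1.0031378553085781 0.0
lean 44.5 az 27.0  yaz -65.3 yz -0.040 armaz -19.4 r 0.539
```

View pics/p4.png

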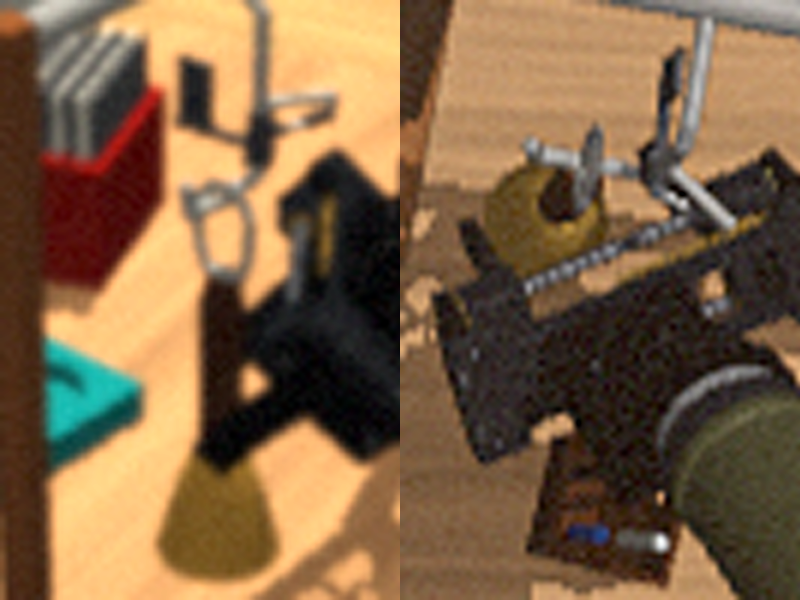

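send_rows:
  rows:
    - {"hand": 10, "x": 2, "y": 1, "z": 0, "roll": 0}
    - {"hand": 10, "x": 0, "y": 0, "z": 0, "roll": 0}
    - {"hand": 10, "x": 0, "y": 0, "z": 0, "roll": 0}
    - {"hand": 10, "x": 0, "y": 0, "z": 0, "roll": 0}
    - {"hand": 10, "x": 0, "y": 0, "z": 0, "roll": 0}
    - {"hand": 10, "x": 0, "y": 0, "z": 0, "roll": 0}
    - {"hand": 10, "x": 0, "y": 0, "z": 0, "roll": 0}
    - {"hand": 10, "x": 0, "y": 0, "z": 0, "roll": 0}
    - {"hand": 10, "x": 0, "y": 0, "z": 0, "roll": 0}
  force: 30

```text
time: 26.1
position: [0.5097, -0.1787, 0.2197]
tool_rot: [-2.68, -0.561, -1.082]
ft_force: [-2.7, 4.1, 2.2]
grip_width: 0.266
grip_force: 3.5
```

```bash
python3 st.py
```

```text
26.1 [ 0.4838 -0.0156  0.1564  2.1732 -0.9778  0.8562  0.1072] p [ 0.5097 -0.1787  0.2197] z [ 0.6253  0.3175 -0.7129] y [ 0.4157 -0.9086 -0.0401] f [-2.7478  4.1276  2.2018] grasp [ 0.5416 -0.1625  0.1833] tip [ 0.5535 -0.1565  0.1698] 0.26621873046255906 3.509938984057166
lean 44.5 az 26.9  yaz -65.4 yz -0.040 armaz -19.3 r 0.540
```

send_rows:
  rows:
    - {"hand": 10, "x": 0, "y": 0, "z": 0, "roll": 0}
    - {"hand": 10, "x": 0, "y": 0, "z": 0, "roll": 0}
    - {"hand": 10, "x": 0, "y": 0, "z": 0, "roll": 0}
    - {"hand": 10, "x": 0, "y": 0, "z": 0, "roll": 0}
  force: 30

```text
time: 26.5
position: [0.5098, -0.1786, 0.2197]
tool_rot: [-2.679, -0.561, -1.082]
ft_force: [-0.1, 1.0, 0.7]
grip_width: 0.255
grip_force: 29.8
```

send_rows:
  rows:
    - {"hand": 10, "x": 0, "y": 0, "z": 5, "roll": 0}
    - {"hand": 10, "x": 0, "y": 0, "z": 6, "roll": 0}
    - {"hand": 10, "x": 0, "y": 0, "z": 7, "roll": 0}
    - {"hand": 10, "x": 0, "y": 0, "z": 7, "roll": 0}
    - {"hand": 10, "x": 0, "y": 0, "z": 0, "roll": 0}

```text
time: 27.0
position: [0.5102, -0.179, 0.2463]
tool_rot: [-2.68, -0.562, -1.085]
ft_force: [0.4, -0.4, -2.4]
grip_width: 0.254
grip_force: 29.8
```

```bash
python3 st.py
```

```text
27.0 [ 0.4841 -0.0518  0.1534  2.1471 -0.9317  0.8861  0.0399] p [ 0.5102 -0.179   0.2463] z [ 0.6269  0.3165 -0.7119] y [ 0.4157 -0.9087 -0.0379] f [ 0.3574 -0.3944 -2.4476] grasp [ 0.5422 -0.1629  0.21  ] tip [ 0.5541 -0.1569  0.1965] 0.25358000366181044 29.803677666932344
lean 44.6 az 26.8  yaz -65.4 yz -0.038 armaz -19.3 r 0.541
```

send_rows:
  rows:
    - {"hand": 10, "x": 1, "y": 7, "z": 0, "roll": 0}
    - {"hand": 10, "x": 1, "y": 7, "z": 0, "roll": 0}
    - {"hand": 10, "x": 1, "y": 7, "z": 0, "roll": 0}
    - {"hand": 10, "x": 1, "y": 7, "z": 0, "roll": 0}

```text
time: 27.4
position: [0.5137, -0.1494, 0.2443]
tool_rot: [-2.679, -0.562, -1.081]
ft_force: [-0.2, 0.4, -2.9]
grip_width: 0.252
grip_force: 29.8
```

send_rows:
  rows:
    - {"hand": 10, "x": 1, "y": 7, "z": 0, "roll": 0}
    - {"hand": 10, "x": 1, "y": 7, "z": 0, "roll": 0}
    - {"hand": 10, "x": 1, "y": 6, "z": 0, "roll": 0}
    - {"hand": 10, "x": 0, "y": 0, "z": 0, "roll": 0}

```text
time: 27.8
position: [0.5168, -0.1293, 0.2446]
tool_rot: [-2.678, -0.563, -1.082]
ft_force: [0.2, 0.4, -2.3]
grip_width: 0.256
grip_force: 29.8
```

```bash
python3 st.py
```

```text
27.8 [ 0.4362 -0.1016  0.0911  2.1962 -0.9334  0.812  -0.038 ] p [ 0.5168 -0.1293  0.2446] z [ 0.6246  0.319  -0.7128] y [ 0.4175 -0.9078 -0.0404] f [ 0.1698  0.4467 -2.3252] grasp [ 0.5486 -0.113   0.2083] tip [ 0.5605 -0.107   0.1947] 0.25556539332038947 29.802877474576235
lean 44.5 az 27.1  yaz -65.3 yz -0.040 armaz -14.0 r 0.533
```

send_rows:
  rows:
    - {"hand": 10, "x": -8, "y": 5, "z": 0, "roll": 0}
    - {"hand": 10, "x": -10, "y": 10, "z": 0, "roll": 0}
    - {"hand": 10, "x": -10, "y": 15, "z": 0, "roll": 0}
    - {"hand": 10, "x": -5, "y": 20, "z": 0, "roll": 0}
    - {"hand": 10, "x": 0, "y": 25, "z": 0, "roll": 0}
    - {"hand": 10, "x": 5, "y": 25, "z": 0, "roll": 0}
    - {"hand": 10, "x": 10, "y": 25, "z": 0, "roll": 0}
    - {"hand": 10, "x": 10, "y": 25, "z": 0, "roll": 0}
    - {"hand": 10, "x": 10, "y": 25, "z": 0, "roll": 0}
    - {"hand": 10, "x": 10, "y": 25, "z": 0, "roll": 0}

```text
time: 28.8
position: [0.5283, 0.0702, 0.2446]
tool_rot: [-2.68, -0.56, -1.082]
ft_force: [0.1, -0.7, -3.3]
grip_width: 0.257
grip_force: 29.8
```

```bash
python3 st.py; python3 - <<'E'
from h import *
from scipy.spatial.transform import Rotation as R
im=cv2.imread("pics/top0.png"); hsv=cv2.cvtColor(im,cv2.COLOR_BGR2HSV)
print('block hsv',hsv[205,180:242:6].tolist(),'table',hsv[235,200].tolist(),hsv[180,190].tolist())
sd=cv2.imread("pics/side0.png");hs=cv2.cvtColor(sd,cv2.COLOR_BGR2HSV);print('dome',hs[213,300].tolist(),hsv[222,321].tolist(),'sideblock',hs[305,218].tolist())
print('tumbler',plane('top',(161,203),.05),'flask',plane('top',(222,168),.05))
E
```

```text
28.8 [ 0.301  -0.2299 -0.2737  2.2972 -0.893   0.5125 -0.4724] p [0.5283 0.0702 0.2446] z [ 0.6253  0.3176 -0.7129] y [ 0.4153 -0.9088 -0.0405] f [ 0.0822 -0.7061 -3.2927] grasp [0.5602 0.0864 0.2082] tip [0.5721 0.0925 0.1947] 0.25732264606371513 29.803079534322023
lean 44.5 az 26.9  yaz -65.4 yz -0.041 armaz 7.6 r 0.533
block hsv [[15, 118, 130], [13, 161, 92], [12, 149, 115], [12, 151, 118], [12, 154, 116], [13, 153, 112], [13, 177, 72], [12, 163, 114], [12, 159, 111], [12, 162, 118], [14, 117, 137]] table [14, 118, 141] [13, 115, 146]
dome [19, 189, 89] [19, 196, 69] sideblock [13, 181, 145]
tumbler [0.6002 0.3698 0.05  ] flask [0.7227 0.1761 0.05  ]
```

```bash
python3 - <<'E'
from path import *
for rl in (0,15,30):
  Z=R.from_euler('z',np.radians(rl)).apply(M0.apply([0,0,1])); off=.061*Z[:2]
  T=np.array([.598,.2568])-off; qq=q.copy();o=[]
  for p,r_ in ((np.r_[p0[:2]*.5+T*.5,.2446],rl),(np.r_[T,.2446],rl),(np.r_[T,.2],rl),(np.r_[T,.15],rl),(np.r_[T-.09*Z[:2],.15],rl)):
    e,qq=chk(p,r_,qq);o.append(e)
    if p[2]==.15 and len(o)==4:print(np.round(qq,2))
  print(rl,np.round(o,2),T)
E
python3 - <<'E'
from h import *
im=cv2.imread("pics/top0.png");hsv=cv2.cvtColor(cv2.GaussianBlur(im,(3,3),0),cv2.COLOR_BGR2HSV)
m=(((hsv[...,1]>135))*255).astype(np.uint8); k=np.zeros_like(m);k[185:228,172:246]=m[185:228,172:246]
k=cv2.morphologyEx(k,cv2.MORPH_CLOSE,np.ones((5,5)))
c=max(cv2.findContours(k,cv2.RETR_EXTERNAL,cv2.CHAIN_APPROX_NONE)[0],key=cv2.contourArea)
print(cv2.minAreaRect(c))
b=cv2.boxPoints(cv2.minAreaRect(c)); W=np.array([plane('top',p,.024) for p in b]); print(W,np.linalg.norm(W-np.roll(W,1,0),axis=1))
ce=W.mean(0); L=W[np.argsort(-W[:,1])]; ax=(L[:2].mean(0)-L[2:].mean(0));ax/=np.linalg.norm(ax); print('center',ce,'hole',ce+.043*ax,ax)
# recess rim: dark ring pixels, ellipse fit
g=cv2.cvtColor(im,cv2.COLOR_BGR2GRAY).astype(float); big=cv2.resize(g,None,fx=1,fy=1)
pts=[]
for a in np.radians(np.arange(0,360,10)):
    rr=np.arange(8,15,.25); xs=197.2+rr*np.cos(a);ys=205.8+rr*np.sin(a)
    v=cv2.remap(g.astype(np.float32),xs.astype(np.float32)[None],ys.astype(np.float32)[None],cv2.INTER_LINEAR)[0]
    i=np.argmin(v); pts.append((xs[i],ys[i],v[i],rr[i]))
pts=np.array(pts);k=np.abs(pts[:,3]-np.median(pts[:,3]))<1.5;e=cv2.fitEllipse(pts[k,:2].astype(np.float32));print(e,k.sum(),plane('top',e[0],.024))
E
```

```text
[ 0.57  0.15 -1.03  2.24  1.05  0.09 -2.58]
0 [0.   0.   0.   0.01 0.01] [0.55985674 0.23742924]
[ 0.19  0.12 -0.48  2.22 -1.21  0.29 -0.06]
15 [0. 0. 0. 0. 0.] [0.56616996 0.22821708]
[ 0.21  0.2  -0.39  2.12 -1.1   0.54  0.11]
30 [0. 0. 0. 0. 0.] [0.57465235 0.2209528 ]
((209.1611328125, 205.94322204589844), (58.148372650146484, 30.913818359375), 1.1457629203796387)
[[0.5462 0.3116 0.024 ]
 [0.6504 0.3163 0.024 ]
 [0.6514 0.1213 0.024 ]
 [0.5473 0.1188 0.024 ]] [0.1928 0.1043 0.1951 0.1042]
center [0.5988 0.217  0.024 ] hole [0.5986 0.26   0.024 ] [-0.0055  1.      0.    ]
((196.56809997558594, 205.50563049316406), (22.196571350097656, 22.927997589111328), 42.84506607055664) 30 [0.5989 0.259  0.024 ]
```

send_rows:
  rows:
    - {"hand": 10, "x": 7, "y": 25, "z": 0, "roll": 4}
    - {"hand": 10, "x": 7, "y": 25, "z": 0, "roll": 4}
    - {"hand": 10, "x": 7, "y": 25, "z": 0, "roll": 4}
    - {"hand": 10, "x": 7, "y": 25, "z": 0, "roll": 4}
    - {"hand": 10, "x": 7, "y": 25, "z": 0, "roll": 4}
    - {"hand": 10, "x": 7, "y": 20, "z": -10, "roll": 5}
    - {"hand": 10, "x": 2, "y": 10, "z": -15, "roll": 0}
    - {"hand": 10, "x": 0, "y": 0, "z": -20, "roll": 0}
    - {"hand": 10, "x": 0, "y": 0, "z": 0, "roll": 0}
    - {"hand": 10, "x": 0, "y": 0, "z": 0, "roll": 0}

```text
time: 29.8
position: [0.5724, 0.2238, 0.1995]
tool_rot: [-2.39, -1.078, -0.95]
ft_force: [-0.1, -0.2, -0.9]
grip_width: 0.255
grip_force: 29.8
```

```bash
python3 st.py; cat > bell.py <<'E'
from h import *
for n in ("top","side"):
    im=get_image(n); cv2.imwrite(f"pics/b_{n}_{get_state()['time']:.2f}.png",im)
    h=cv2.cvtColor(im,cv2.COLOR_BGR2HSV); m=((h[...,0]>=17)&(h[...,0]<=24)&(h[...,1]>170)&(h[...,2]>40)).astype(np.uint8)*255
    P0=proj(n,[.599,.259,.08]).astype(int); k=np.zeros_like(m); k[max(0,P0[1]-50):P0[1]+50,P0[0]-50:P0[0]+50]=1; m*=k
    m=cv2.morphologyEx(m,cv2.MORPH_OPEN,np.ones((2,2)))
    cs=sorted(cv2.findContours(m,cv2.RETR_EXTERNAL,cv2.CHAIN_APPROX_NONE)[0],key=cv2.contourArea)[-1:]
    for c in cs:
        (x,y),r=cv2.minEnclosingCircle(c); print(n,'area',cv2.contourArea(c),'bbox',cv2.boundingRect(c),'circ',(x,y),r,'rect',cv2.minAreaRect(c))
    print('expected centre of foot',n,[proj(n,[.599,.259,z]) for z in (.012,.06,)])
E
python3 bell.py
```

```text
29.8 [ 0.1574  0.0851 -0.3584  2.1214 -1.0092  0.5377 -0.1243] p [0.5724 0.2238 0.1995] z [ 0.4322  0.5517 -0.7133] y [ 0.7601 -0.6485 -0.0411] f [-0.1041 -0.1967 -0.8711] grasp [0.5945 0.252  0.1631] tip [0.6027 0.2624 0.1495] 0.2550260247265884 29.807430859655142
lean 44.5 az 51.9  yaz -40.5 yz -0.041 armaz 21.4 r 0.615
expected centre of foot top [array([197.3581, 206.0445]), array([194.1149, 203.7127])]
side area 439.5 bbox (194, 288, 24, 27) circ (204.54054260253906, 301.270263671875) 13.713879585266113 rect ((205.5, 301.0), (26.0, 23.0), 90.0)
expected centre of foot side [array([206.9305, 317.5855]), array([204.9297, 305.0271])]
```

```bash
cat > pred.py <<'E'
from h import *
def bbox(n,c,z):
    a=np.linspace(0,2*np.pi,72);pts=[[c[0]+r*np.cos(t),c[1]+r*np.sin(t),z+h] for r,h in((.033,0),(.033,.006),(.018,.06)) for t in a]
    p=np.array([proj(n,q) for q in pts]);return p.min(0),p.max(0)
E
python3 - <<'E'
from pred import *
import glob
for z in (.055,.062): print(bbox("side",(.5988,.2575),z))
H=cv2.imread("pics/side0.png");
f=sorted(glob.glob("pics/b_side*"))[-1];im=cv2.imread(f);h=cv2.cvtColor(im,cv2.COLOR_BGR2HSV)
for y in range(286,320,3): print(y,[tuple(int(v) for v in h[y,x]) for x in range(188,224,3)])
# reference: hanging bell in the first picture
h=cv2.cvtColor(H,cv2.COLOR_BGR2HSV);m=((h[...,0]>=17)&(h[...,0]<=24)&(h[...,1]>170)&(h[...,2]>40)).astype(np.uint8);m[:,:280]=0;m[:,325:]=0;m[:190]=0;m[240:]=0
print(cv2.boundingRect(m),bbox("side",(.548,-.16),.082))
E
```

```text
(array([192.4165, 284.3874]), array([218.3642, 315.9017]))
(array([192.071 , 282.4034]), array([218.1135, 314.0189]))
286 [(19, 28, 74), (18, 17, 73), (30, 18, 71), (14, 103, 57), (11, 136, 30), (5, 139, 22), (17, 165, 119), (15, 140, 210), (14, 156, 180), (12, 177, 157), (13, 180, 142), (12, 185, 121)]
289 [(18, 59, 86), (16, 62, 86), (15, 108, 99), (18, 184, 108), (14, 194, 42), (14, 189, 54), (19, 181, 100), (17, 180, 102), (12, 175, 157), (12, 176, 148), (12, 176, 106), (12, 179, 81)]
292 [(14, 140, 126), (14, 140, 129), (16, 157, 120), (18, 181, 110), (18, 184, 111), (18, 189, 116), (19, 183, 106), (20, 188, 84), (13, 190, 117), (11, 178, 136), (11, 181, 114), (12, 176, 158)]
295 [(14, 139, 128), (15, 143, 132), (17, 170, 120), (18, 187, 101), (19, 198, 99), (18, 187, 109), (18, 186, 100), (19, 189, 93), (18, 185, 84), (12, 177, 150), (12, 182, 153), (12, 183, 153)]
298 [(14, 139, 152), (15, 136, 216), (18, 183, 107), (19, 180, 98), (17, 181, 103), (18, 182, 105), (18, 186, 96), (19, 185, 106), (18, 199, 82), (14, 190, 117), (12, 175, 131), (12, 178, 156)]
301 [(16, 133, 227), (
[... 678 characters left out ...]
78, 89), (13, 184, 86), (13, 177, 85), (12, 175, 89)]
313 [(12, 181, 152), (13, 190, 125), (11, 179, 101), (15, 191, 120), (17, 178, 103), (18, 179, 97), (19, 184, 94), (15, 180, 88), (13, 183, 99), (12, 179, 161), (11, 178, 146), (13, 178, 79)]
316 [(11, 180, 152), (11, 179, 108), (12, 178, 145), (12, 179, 101), (12, 169, 86), (12, 184, 83), (12, 182, 84), (11, 170, 90), (12, 175, 96), (12, 183, 134), (11, 178, 83), (12, 179, 77)]
319 [(12, 184, 140), (12, 179, 121), (11, 190, 90), (11, 177, 85), (13, 171, 85), (11, 178, 86), (12, 174, 88), (11, 172, 86), (13, 172, 89), (13, 177, 82), (12, 198, 72), (11, 177, 72)]
(292, 205, 19, 21) (array([291.1081, 201.8042]), array([312.0738, 227.0551]))
```

```bash
python3 - <<'E'
from h import *
im=cv2.imread("pics/side0.png");g=cv2.cvtColor(im,cv2.COLOR_BGR2GRAY).astype(np.float32)
def rim(n,c,z):return np.array([proj(n,[c[0]+.0375*np.cos(t),c[1]+.0375*np.sin(t),z]) for t in np.linspace(0,2*np.pi,48,endpoint=False)])
from scipy.ndimage import map_coordinates as mc
for n,f in(("side","pics/side0.png"),("top","pics/top0.png")):
    g=cv2.cvtColor(cv2.imread(f),cv2.COLOR_BGR2GRAY).astype(float)
    res=[]
    for dx in np.arange(-8,8.1,1):
        for dy in np.arange(-8,8.1,1):
            p=rim(n,(.599+dx/1000,.259+dy/1000),.024); res.append((mc(g,[p[:,1],p[:,0]],order=1).mean(),dx,dy))
    res.sort();print(n,np.round(res[:6],1).tolist(),'median-level',np.round(res[-1][0],1))
E
```

```text
side [[69.0, -3.0, 7.0], [69.1, -3.0, 6.0], [69.2, -2.0, 6.0], [69.4, -2.0, 7.0], [69.5, -4.0, 7.0], [69.6, -2.0, 5.0]] median-level 87.7
top [[63.3, 0.0, 0.0], [63.5, 1.0, 0.0], [64.2, -1.0, 0.0], [64.2, 1.0, 1.0], [64.2, 0.0, -1.0], [64.3, 0.0, 1.0]] median-level 78.8
```

send_rows:
  rows:
    - {"hand": 10, "x": 3, "y": 0, "z": -10, "roll": 0}
    - {"hand": 10, "x": 0, "y": 0, "z": -10, "roll": 0}
    - {"hand": 10, "x": 0, "y": 0, "z": -8, "roll": 0}
    - {"hand": 10, "x": 0, "y": 0, "z": -5, "roll": 0}
    - {"hand": 10, "x": 0, "y": 0, "z": 0, "roll": 0}

```text
time: 30.4
position: [0.5755, 0.2242, 0.1663]
tool_rot: [-2.389, -1.079, -0.95]
ft_force: [-0.5, 0.3, -2.6]
grip_width: 0.254
grip_force: 29.8
```

```bash
python3 st.py; python3 bell.py; python3 -c "
from pred import *
print(bbox('side',(.599,.2595),.0287))"
```

```text
30.4 [ 0.1652  0.1472 -0.3724  2.1382 -1.0933  0.4855 -0.0086] p [0.5755 0.2242 0.1663] z [ 0.4322  0.5519 -0.7131] y [ 0.7606 -0.648  -0.0406] f [-0.5008  0.2914 -2.638 ] grasp [0.5976 0.2523 0.1299] tip [0.6058 0.2628 0.1164] 0.25399543924873097 29.806249625980854
lean 44.5 az 51.9  yaz -40.4 yz -0.041 armaz 21.3 r 0.618
top area 1.0 bbox (193, 206, 2, 2) circ (193.5, 206.5) 0.7072067856788635 rect ((193.5, 206.5), (1.0, 1.0), 90.0)
expected centre of foot top [array([197.3581, 206.0445]), array([194.1149, 203.7127])]
side area 434.5 bbox (194, 297, 24, 27) circ (204.7952117919922, 310.24468994140625) 13.627002716064453 rect ((205.5, 310.0), (26.0, 23.0), 90.0)
expected centre of foot side [array([206.9305, 317.5855]), array([204.9297, 305.0271])]
(array([193.129 , 292.1727]), array([218.7601, 323.3515]))
```

send_rows:
  rows:
    - {"hand": 10, "x": 0, "y": 0, "z": -3, "roll": 0}
    - {"hand": 10, "x": 0, "y": 0, "z": -3, "roll": 0}
    - {"hand": 10, "x": 0, "y": 0, "z": -2, "roll": 0}
    - {"hand": 10, "x": 0, "y": 0, "z": 0, "roll": 0}

```text
time: 30.9
position: [0.5755, 0.2244, 0.1582]
tool_rot: [-2.389, -1.08, -0.95]
ft_force: [0.3, -0.1, -2.7]
grip_width: 0.251
grip_force: 29.8
```

send_rows:
  rows:
    - {"hand": 10, "x": 0, "y": 0, "z": -2, "roll": 0}
    - {"hand": 10, "x": 0, "y": 0, "z": -2, "roll": 0}
    - {"hand": 10, "x": 0, "y": 0, "z": 0, "roll": 0}

```text
time: 31.2
position: [0.5755, 0.2243, 0.1543]
tool_rot: [-2.389, -1.08, -0.95]
ft_force: [-0.6, 0.6, -3.0]
grip_width: 0.249
grip_force: 29.8
```

send_rows:
  rows:
    - {"hand": 10, "x": 0, "y": 0, "z": -2, "roll": 0}
    - {"hand": 10, "x": 0, "y": 0, "z": 0, "roll": 0}

```text
time: 31.4
position: [0.5756, 0.2244, 0.1524]
tool_rot: [-2.389, -1.08, -0.951]
ft_force: [-0.5, 0.3, -2.5]
grip_width: 0.251
grip_force: 29.8
```

send_rows:
  rows:
    - {"hand": 10, "x": 0, "y": 0, "z": -2, "roll": 0}
    - {"hand": 10, "x": 0, "y": 0, "z": 0, "roll": 0}

```text
time: 31.6
position: [0.5756, 0.2243, 0.1504]
tool_rot: [-2.389, -1.08, -0.951]
ft_force: [0.5, -0.5, -2.7]
grip_width: 0.256
grip_force: 29.8
```

send_rows:
  rows:
    - {"hand": 10, "x": 0, "y": 0, "z": -1.5, "roll": 0}
    - {"hand": 10, "x": 0, "y": 0, "z": 0, "roll": 0}

```text
time: 31.8
position: [0.5762, 0.225, 0.1503]
tool_rot: [-2.387, -1.08, -0.953]
ft_force: [-2.2, -1.1, 4.3]
grip_width: 0.254
grip_force: 29.8
```

send_rows:
  rows:
    - {"hand": 10, "x": 0, "y": 0, "z": -1.5, "roll": 0}
    - {"hand": 10, "x": 0, "y": 0, "z": 0, "roll": 0}

```text
time: 32.0
position: [0.5768, 0.2255, 0.1502]
tool_rot: [-2.385, -1.08, -0.956]
ft_force: [-6.5, -1.4, 9.7]
grip_width: 0.258
grip_force: 29.9
```

send_rows:
  rows:
    - {"hand": 10, "x": 0, "y": 0, "z": 1, "roll": 0}
    - {"hand": 10, "x": 0, "y": 0, "z": 0.5, "roll": 0}
    - {"hand": 10, "x": 0, "y": 0, "z": 0, "roll": 0}
    - {"hand": 10, "x": 0, "y": 0, "z": 0, "roll": 0}
  force: 4

```text
time: 32.4
position: [0.576, 0.225, 0.15]
tool_rot: [-2.387, -1.08, -0.953]
ft_force: [-1.4, 1.0, 5.8]
grip_width: 0.262
grip_force: 4.0
```

send_rows:
  rows:
    - {"hand": 26, "x": 0, "y": 0, "z": 0, "roll": 0}
    - {"hand": 30, "x": 0, "y": 0, "z": 0, "roll": 0}
    - {"hand": 36, "x": 0, "y": 0, "z": 0, "roll": 0}
    - {"hand": 45, "x": 0, "y": 0, "z": 0, "roll": 0}
    - {"hand": 60, "x": 0, "y": 0, "z": 0, "roll": 0}
    - {"hand": 60, "x": 0, "y": 0, "z": 0, "roll": 0}

```text
time: 33.0
position: [0.5758, 0.2241, 0.149]
tool_rot: [-2.389, -1.079, -0.951]
ft_force: [-0.3, 0.5, -0.9]
grip_width: 0.603
grip_force: 0.0
```

```bash
python3 st.py; python3 bell.py; python3 -c "
from pred import *
print(bbox('side',(.599,.2595),.012))"
```

```text
33.0 [ 0.173   0.1793 -0.3833  2.1481 -1.1454  0.4592  0.0605] p [0.5758 0.2241 0.149 ] z [ 0.4326  0.5518 -0.713 ] y [ 0.7605 -0.6481 -0.0401] f [-0.2531  0.4591 -0.8608] grasp [0.5978 0.2523 0.1126] tip [0.606  0.2628 0.0991] 0.602681909151798 0.0
lean 44.5 az 51.9  yaz -40.4 yz -0.040 armaz 21.3 r 0.618
expected centre of foot top [array([197.3581, 206.0445]), array([194.1149, 203.7127])]
side area 401.0 bbox (195, 303, 24, 24) circ (205.56466674804688, 314.8071594238281) 13.509496688842773 rect ((206.5, 314.5), (23.0, 23.0), 90.0)
expected centre of foot side [array([206.9305, 317.5855]), array([204.9297, 305.0271])]
(array([193.9277, 296.7267]), array([219.3409, 327.6717]))
```

send_rows:
  rows:
    - {"hand": 60, "x": -6, "y": -8, "z": 0, "roll": 0}
    - {"hand": 60, "x": -9, "y": -12, "z": 0, "roll": 0}
    - {"hand": 60, "x": -12, "y": -16, "z": 0, "roll": 0}
    - {"hand": 60, "x": -12, "y": -16, "z": 0, "roll": 0}
    - {"hand": 60, "x": -15, "y": -20, "z": 5, "roll": 0}
    - {"hand": 60, "x": -15, "y": -20, "z": 20, "roll": 0}
    - {"hand": 60, "x": 0, "y": -20, "z": 30, "roll": 0}
    - {"hand": 60, "x": 0, "y": 0, "z": 30, "roll": 0}
    - {"hand": 60, "x": 0, "y": 0, "z": 0, "roll": 0}

```text
time: 34.0
position: [0.5084, 0.1104, 0.2388]
tool_rot: [-2.39, -1.08, -0.963]
ft_force: [0.9, 0.5, 0.8]
grip_width: 0.688
grip_force: 0.0
```

```bash
python3 st.py; python3 bell.py; python3 - <<'E'
from pred import *
for n in("top","side"):print(n,bbox(n,(.599,.259),.012))
# changes elsewhere: bystanders and the small bell, first vs. last picture
import glob
for n in("top","side"):
    a=cv2.imread(f"pics/{n}0.png");b=cv2.imread(max(glob.glob(f"pics/b_{n}*"),key=lambda f:float(f.split('_')[-1][:-4])))
    d=cv2.absdiff(cv2.GaussianBlur(a,(5,5),0),cv2.GaussianBlur(b,(5,5),0)).max(2)
    for k,r in dict(tumbler={"top":(148,190,28,26),"side":(162,312,30,44)},pot={"top":(318,255,34,32),"side":(330,208,38,52)},flask={"top":(205,145,30,36),"side":(172,228,32,64)},small={"top":(375,215,40,26),"side":(325,115,40,80)}).items():
        x,y,w,h=r[n];print(n,k,d[y:y+h,x:x+w].max(),(d[y:y+h,x:x+w]>30).mean().round(3))
E
```

```text
34.0 [ 0.3541 -0.125  -0.2646  2.2293 -0.9977  0.8135  0.0004] p [0.5084 0.1104 0.2388] z [ 0.4402  0.5499 -0.7099] y [ 0.7589 -0.6504 -0.0332] f [0.8643 0.4646 0.796 ] grasp [0.5308 0.1385 0.2026] tip [0.5392 0.1489 0.1891] 0.6875065252639583 0.0
lean 44.8 az 51.3  yaz -40.6 yz -0.033 armaz 12.3 r 0.520
top area 1.0 bbox (197, 211, 2, 2) circ (197.5, 211.5) 0.7072067856788635 rect ((197.5, 211.5), (1.0, 1.0), 90.0)
expected centre of foot top [array([197.3581, 206.0445]), array([194.1149, 203.7127])]
side area 417.5 bbox (195, 301, 24, 27) circ (205.22222900390625, 314.1111145019531) 13.64461898803711 rect ((205.32351684570312, 314.20587158203125), (24.621610641479492, 23.97081756591797), 77.47119140625)
expected centre of foot side [array([206.9305, 317.5855]), array([204.9297, 305.0271])]
top (array([187.1155, 196.064 ]), array([207.1708, 215.7732]))
side (array([194.0528, 296.6047]), array([219.4574, 327.5395]))
top tumbler 29 0.0
top pot 14 0.0
top flask 11 0.0
top small 11 0.0
side tumbler 37 0.005
side pot 21 0.0
side flask 179 0.105
side small 172 0.555
```

send_rows:
  rows:
    - {"hand": 60, "x": 0, "y": 0, "z": 0, "roll": 0}
    - {"hand": 60, "x": 0, "y": 0, "z": 0, "roll": 0}
    - {"hand": 60, "x": 0, "y": 0, "z": 0, "roll": 0}

```text
time: 34.4
position: [0.5061, 0.1127, 0.2329]
tool_rot: [-2.388, -1.079, -0.948]
ft_force: [1.0, 0.1, 0.7]
grip_width: 0.689
grip_force: 0.0
```

```bash
python3 -c "
from bench import close_job
print(close_job())"
```

```text
the job is handed in; nothing more can be done
None
```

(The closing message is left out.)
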